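Sort the hanging pegs and glue bottles on the zip-gluing bench

ROBOT

A 6-joint arm with a two-finger parallel gripper is mounted at the origin on the work surface. World frame = base frame: x ahead of the robot, y to its left, z up, the work surface at z = 0. Lengths are in m, angles in rad, forces in N, time in s.
With the tool pointing down it reaches from about 0.3 to 0.775 m from the base axis. Payload 14.6 kg.
Tool frame: the origin (TCP) lies at the very end of the fingers, on their centre line; the grasp point (between the pads) lies 19 mm behind it (grip_depth is the z of the grasp point in the tool frame, in m); z points along the fingers, y is the line along which they close (so a half turn about z gives the same grasp; the last joint's range is limited). The gripper opens to 94 mm and grips with 3 to 60 N. Pads are 16 mm wide; open, the fingers measure 119 mm over their backs; the gripper's body (75 mm by 177 mm) begins 78 mm behind the grasp point.
Start: joints at [1.235, 0.3, 1.521, -0, 1.321, -0.067], TCP at [0.146, 0.53, 0.205] pointing down, gripper open.
Joint ranges: [-3.03, 3.03], [-0.79, 2.21], [0.23, 2.52], [-1.04, 4.18], [0, 3.07], [-2.55, 2.55]. Speed limits (rad/s): [2.22, 2.22, 2.57, 3.14, 3.14, 3.14].

INTERFACE

Orientations are given as a rotation vector (axis times angle).
In Python, from bench import state, capture, finish_job, grip_depth gives the robot as it stands.
- The arm moves only by the tool step_arm, never from a script. Its argument "steps" is a list of rows, each an object of numbers: "rx", "ry", "rz": the turn, a rotation vector about the tool's x, y, z scaled (see below); "dx", "dy", "dz": the shift along the tool's x, y, z scaled (see below); "jaw": the opening, from -1 (shut) to 1 (fully open). A call has 1 to 12 rows; each row is the pose to reach, as a shift and turn from the pose commanded when the call began, along the tool's axes at that moment; what a row does not reach only later rows make up. The controller multiplies each number of a shift by 15 cm and each number of a turn by 2 rad. A row lasts 1/12 s, in which the tool goes at most 41.7 mm and 7.16 degrees, less where a joint would pass 70% of its speed; a pose out of reach is approached as far as the arm can. A call with a number of a shift or a turn outside -1 to 1 is refused whole. A call with a gripper value outside its range is refused whole. The fingers move at their own pace and stop on an object; "force" is the grip in N (left out, the last holds). Time passes only in rows, so rows that repeat a pose let the fingers close. It gives the time, the measured TCP pose, the force, the opening and the grip force at its end, in the units of the state.
- state(): the state, without advancing time (a new reading comes with each control period).
- capture(name): name is "side" or "top"; returns a dict with "color" (384x512x3 uint8, red, green, blue), "z_map" (384x512 float32, m along the optical axis (not along the pixel's ray), 0 where there is no reading), "fx", "fy", "cx", "cy" (pixels), "camera_from_world" (4x4, takes a point from world to camera coordinates). Camera axes: x right, y down, z forward; pixel columns grow to the right and rows downward; lengths in m; the calibration is good to about 2 mm. A picture is of the moment at which its call begins.
- finish_job(): hands the job in; it is judged then, once.
The state is a dict: "t": time; "joint_pos": joint angles; "dq": joint speeds; "tau": joint torques, N m; "tool_pos": TCP position; "ee_rot": TCP orientation; "ft_force": force on the tool from outside, world axes, zero at the start; "wrist_torque": the same for the moment, N m; "opening": finger opening in m; "grip_force": force on a finger pad.
Only numpy, scipy, OpenCV 4.12 (cv2) and the standard library are available. Lean on these libraries where they do the work, as an engineer would, in place of code of your own. Each camera call takes 0.05 s, during which the arm holds its last target. There are 200 camera calls.

TASK

Tidy the gluing bench: lay each clothes peg flat on the floor of the sorting tray of its own colour, and stand each glue bottle in the drip cup made for it, the wide bottle in the wider cup and the slim bottle in the smaller one. Keep the bottles upright all the while and set them down rather than dropping them.

Things in the scene. Friction and masses are not known exactly. Their poses are not given: they have to be found in the camera images.
- peg_blue: loose blue plastic clothes peg, about 20 g, lying flat on the table: 79 long (x), 14 thick (z). Origin at mid thickness, 7 above the table. Local x runs along it: from x = -38 to +14 its sides are parallel, 18 apart in y (grip here across y, at the origin); then its ends splay to 30 at x = +41. Dark line along the middle, steel spring dot at x = +6. Sizes in mm.
- tray_blue: blue sorting tray with a white floor, fixed, open on top: outside 105 (x) by 125 (y), 30 high, walls and floor 4 thick (inside 97 by 117). Origin at the centre of its underside, on the table; local y along the longer side. Sizes in mm.
- peg_orange: loose orange plastic clothes peg, about 20 g, lying flat on the table: 79 long (x), 14 thick (z). Origin at mid thickness, 7 above the table. Local x runs along it: from x = -38 to +14 its sides are parallel, 18 apart in y (grip here across y, at the origin); then its ends splay to 30 at x = +41. Dark line along the middle, steel spring dot at x = +6. Sizes in mm.
- tray_orange: orange sorting tray with a white floor, fixed, open on top: outside 105 (x) by 125 (y), 30 high, walls and floor 4 thick (inside 97 by 117). Origin at the centre of its underside, on the table; local y along the longer side. Sizes in mm.
- peg_green: loose green plastic clothes peg, about 20 g, lying flat on the table: 79 long (x), 14 thick (z). Origin at mid thickness, 7 above the table. Local x runs along it: from x = -38 to +14 its sides are parallel, 18 apart in y (grip here across y, at the origin); then its ends splay to 30 at x = +41. Dark line along the middle, steel spring dot at x = +6. Sizes in mm.
- tray_green: green sorting tray with a white floor, fixed, open on top: outside 105 (x) by 125 (y), 30 high, walls and floor 4 thick (inside 97 by 117). Origin at the centre of its underside, on the table; local y along the longer side. Sizes in mm.
- bottle_wide: loose wide white closed glue bottle, about 200 g, upright, 128 high in all: round body 60 in diameter up to z = 58, shoulder sloping in to z = 71, red screw collar 28 in diameter from z = 72 to 100 (grip here with the fingertips, from above), pointed red nozzle from z = 100 to 128, 18 in diameter at its foot. Origin at the centre of its underside, z up. Sizes in mm.
- cup_wide: wider round steel drip cup, fixed, open on top: 84 outside diameter, 76 inside diameter, 28 high, floor 4 thick. Fits the wide bottle with 8 to spare all round. The slim bottle would go in too, but does not belong here. Origin at the centre of its underside, on the table. Sizes in mm.
- bottle_slim: loose slim white closed glue bottle, about 100 g, upright, 128 high in all: round body 38 in diameter up to z = 58, shoulder sloping in to z = 71, black screw collar 28 in diameter from z = 72 to 100 (grip here with the fingertips, from above), pointed black nozzle from z = 100 to 128, 18 in diameter at its foot. Origin at the centre of its underside, z up. Sizes in mm.
- cup_slim: smaller round steel drip cup, fixed, open on top: 62 outside diameter, 54 inside diameter, 28 high, floor 4 thick. Fits the slim bottle with 8 to spare all round; the wide bottle does not go in. Origin at the centre of its underside, on the table. Sizes in mm.
There are look-alikes about, which are no part of the job. Several things have the shape of the peg_blue; the one meant has the colours described above.

How it is judged:
At the end, for the whole second after the job is handed in: Each peg lies flat (within 0.2 rad) on the floor of the tray of its own colour, wholly down between the walls (its origin 6 to 16 mm above the tray's underside); each bottle stands upright (within 0.1 rad) on the floor of its own cup, centred within 10.5 mm; all are released and at rest (x of peg_blue in the frame of tray_blue between -0.048 and 0.048 m and y of peg_blue in the frame of tray_blue between -0.058 and 0.058 m and z of peg_blue in the frame of tray_blue between 0.006 and 0.016 m and angle between the z axis of peg_blue and the z axis of tray_blue, either way round below 0.2 rad and linear speed of each of peg_blue, peg_orange, peg_green, bottle_wide, bottle_slim below 0.02 m/s and angular speed of each of peg_blue, peg_orange, peg_green, bottle_wide, bottle_slim below 0.2 rad/s and x of peg_orange in the frame of tray_orange between -0.048 and 0.048 m and y of peg_orange in the frame of tray_orange between -0.058 and 0.058 m and z of peg_orange in the frame of tray_orange between 0.006 and 0.016 m and angle between the z axis of peg_orange and the z axis of tray_orange, either way round below 0.2 rad and x of peg_green in the frame of tray_green between -0.048 and 0.048 m and y of peg_green in the frame of tray_green between -0.058 and 0.058 m and z of peg_green in the frame of tray_green between 0.006 and 0.016 m and angle between the z axis of peg_green and the z axis of tray_green, either way round below 0.2 rad and horizontal distance between bottle_wide and cup_wide below 0.0105 m and z of bottle_wide in the frame of cup_wide between 0.001 and 0.009 m and angle between each of bottle_wide, bottle_slim's own z axis and vertical below 0.1 rad and horizontal distance between bottle_slim and cup_slim below 0.0105 m and z of bottle_slim in the frame of cup_slim between 0.001 and 0.009 m); the robot touches nothing.
It fails at once if the wide glue bottle is tipped more than about 30 degrees (angle between bottle_wide's own z axis and vertical above 0.52 rad).
It fails at once if the wide glue bottle is dropped (falls free with its foot more than 25 mm above the table) (height (world z) of bottle_wide above 0.025 m and contact force between bottle_wide and anything else below 0.02 N).
It fails at once if the slim glue bottle is tipped more than about 30 degrees (angle between bottle_slim's own z axis and vertical above 0.52 rad).
It fails at once if the slim glue bottle is dropped (falls free with its foot more than 25 mm above the table) (height (world z) of bottle_slim above 0.025 m and contact force between bottle_slim and anything else below 0.02 N).
It also fails if it takes over 128 s, if anything falls off the work surface, if the arm or the gripper's body presses on something with over 40 N, if the wrist force passes 120 N, or if a joint passes its speed limit or range.

## Working session

There is one attempt and no reset: what is moved stays moved. The work goes in short steps, Python scripts to look and compute and a tool call to move; the robot and the scene stay as the last step left them, time stands still between calls to the robot, and variables do not carry over. Pictures are saved under pics/ and viewed, at most 14 in all, crops included, and the job is handed in when it is done.

Besides the shell and the picture viewer there is one more tool, called after "Call:" as a command line: name --argument value ..., lists and objects as JSON in quotes. step_arm: Moves the arm, as the interface text tells. Its arguments: {"type":"object","properties":{"steps":{"type":"array","items":{"type":"object","properties":{"rx":{"type":"number"},"ry":{"type":"number"},"rz":{"type":"number"},"dx":{"type":"number"},"dy":{"type":"number"},"dz":{"type":"number"},"jaw":{"type":"number"}}}},"force":{"type":"number"}},"required":["steps"]}

```bash
mkdir -p pics; ls
python3 - <<'E'
from bench import state,capture,grip_depth
import cv2,numpy as np
print(state(),grip_depth)
for n in("top","side"):
    c=capture(n); np.savez(f"pics/{n}0.npz",**c); cv2.imwrite(f"pics/{n}0.png",cv2.resize(c["color"][:,:,::-1],(800,600),interpolation=cv2.INTER_CUBIC))
    print(n,c["fx"],c["fy"],c["cx"],c["cy"],np.round(c["camera_from_world"],3).tolist())
E
```

```text
pics
{'t': 0.0, 'joint_pos': array([ 1.23542913e+00,  3.00471388e-01,  1.52157631e+00,  1.92968964e-05,
        1.32070156e+00, -6.66180328e-02]), 'dq': array([-2.44128954e-04, -8.99447755e-04, -7.95781558e-04,  7.47988904e-04,
        6.28021564e-05, -9.02868892e-05]), 'tau': array([ 8.42985246e-04, -5.31793141e+01, -3.52760231e+01,  7.09509733e-02,
        2.40444025e-02, -5.14105716e-05]), 'tool_pos': array([0.14596047, 0.53000776, 0.20488819]), 'ee_rot': array([-4.20854921e-01, -3.11302369e+00,  1.77421840e-03]), 'ft_force': array([-0.13861014,  0.33674193,  0.24195379]), 'wrist_torque': array([ 0.05751054, -0.03396649,  0.01093367]), 'grip_force': 0.0, 'opening': 0.09429892234405406} -0.0188
top 403.1674232284659 403.1674232284659 251.11730748686205 192.99935504056617 [[0.016, -1.0, -0.004, -0.023], [-0.978, -0.014, -0.206, 0.429], [0.206, 0.008, -0.979, 0.963], [0.0, 0.0, 0.0, 1.0]]
side 453.99297196976056 453.99297196976056 255.05927272886285 179.89295610684383 [[-0.981, -0.191, -0.016, 0.445], [-0.087, 0.516, -0.852, 0.081], [0.171, -0.835, -0.523, 1.306], [0.0, 0.0, 0.0, 1.0]]
```

View pics/top0.png

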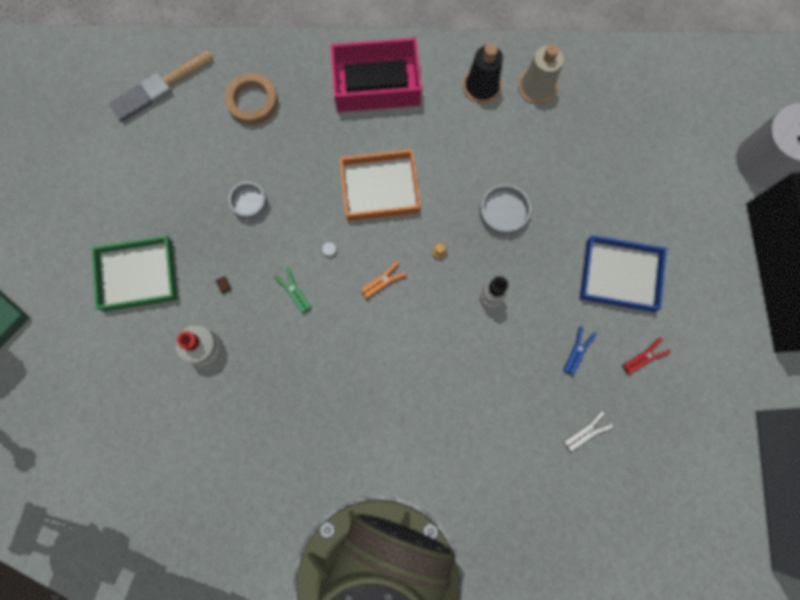

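View pics/side0.png

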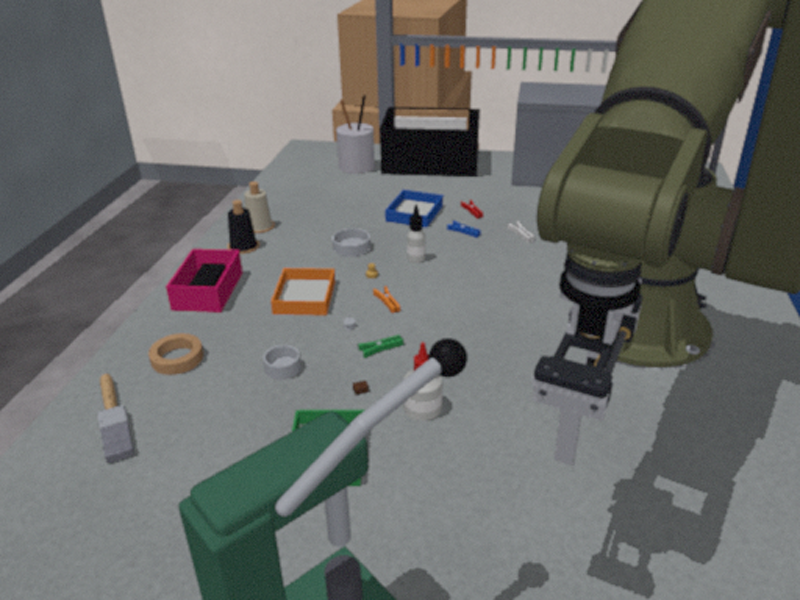

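The 800x600 top view shows these, by pixel:
- **Pegs:** blue (580,352), orange (383,280), green (293,290). Look-alikes are red (648,357) and white (588,432).
- **Trays:** green (135,273), orange (380,184), blue (623,273). The magenta box (376,75) is a distractor.
- **Bottles:** wide with red collar (195,345), slim with black collar (495,290). Look-alikes are the glue-like cones at (485,72) and (541,75).
- **Cups:** slim (248,200), wide (505,210). The tape ring at (250,99) is a distractor.

By the description I choose the blue, orange and green pegs and the two white bottles. The side view shows a tall green press with a lever at the left edge (+y), which the arm must stay clear of.

```bash
cat > h.py <<'E'
import numpy as np,cv2
from bench import state,capture
from scipy.spatial.transform import Rotation as R
def cloud(c):
    v,u=np.indices(c["z_map"].shape); z=c["z_map"]
    P=np.stack([(u-c["cx"])/c["fx"]*z,(v-c["cy"])/c["fy"]*z,z],-1)
    T=c["camera_from_world"]; W=(P-T[:3,3])@T[:3,:3]
    W[z==0]=np.nan; return W
def ray(c,u,v):
    T=c["camera_from_world"]; o=-T[:3,:3].T@T[:3,3]
    d=np.stack([(np.asarray(u,float)-c["cx"])/c["fx"],(np.asarray(v,float)-c["cy"])/c["fy"],np.ones(np.shape(u))],-1)@T[:3,:3]
    return o,d
def cast(c,u,v,h):
    o,d=ray(c,u,v); return (o+d*((h-o[2])/d[...,2])[...,None])[...,:2]
def blob(m,at,r=40):
    """largest component of mask within r px of at"""
    w=np.zeros(m.shape,np.uint8); cv2.circle(w,tuple(int(a) for a in at),r,1,-1)
    n,l,s,ce=cv2.connectedComponentsWithStats((m&(w>0)).astype(np.uint8),connectivity=8)
    return l==1+np.argmax(s[1:,4])
def tri(rs):
    A=0;b=0
    for o,d in rs:
        d=d/np.linalg.norm(d);M=np.eye(3)-np.outer(d,d);A=A+M;b=b+M@o
    return np.linalg.solve(A,b)
def peg(c,m,h=.014):
    v,u=np.nonzero(m); p=cast(c,u,v,h); mu=p.mean(0); a=np.linalg.svd(p-mu,full_matrices=False)[2][0]
    t=(p-mu)@a; n=np.array([-a[1],a[0]]); s=(p-mu)@n
    q=np.percentile
    lo,hi=q(t,1),q(t,99)
    wl=np.ptp(s[t<lo+.012]);wh=np.ptp(s[t>hi-.012])
    if wl>wh: a=-a;t=-t;n=-n;s=-s;lo,hi=-hi,-lo
    k=t<lo+.045
    off=(s[k].max()+s[k].min())/2
    return mu+a*((lo+hi)/2-.0015)+n*off,np.arctan2(a[1],a[0]),hi-lo,sorted([wl,wh])
E
cat > m.py <<'E'
from h import *
t=dict(np.load("pics/top0.npz"));s=dict(np.load("pics/side0.npz"))
hsv=lambda c:cv2.cvtColor(c["color"],cv2.COLOR_RGB2HSV)
H=hsv(t);HS=hsv(s);k=1.5625
W=cloud(t); print("table z",np.nanmedian(W[200:240,150:350,2]))
hue=dict(blue=(100,125),orange=(5,20),green=(55,85))
S=lambda Hh,a,b,sm=110:(Hh[...,0]>=a)&(Hh[...,0]<=b)&(Hh[...,1]>sm)
for n,at,sat in(("blue",(580,352),(465,228)),("orange",(383,280),(387,299)),("green",(293,290),(381,346))):
    m=blob(S(H,*hue[n]),np.array(at)/k,25); o,a,L,w=peg(t,m)
    ms=blob(S(HS,*hue[n]),np.array(sat)/k,20); os,as_,Ls,ws=peg(s,ms)
    print("peg",n,o.round(4),"yaw",round(a,3),"L",round(L,4),np.round(w,3),"h",np.nanmedian(W[m][:,2]).round(4),"| side",os.round(4),round(as_,3),round(Ls,4))
for n,at in(("blue",(623,273)),("orange",(380,184)),("green",(135,273))):
    m=blob(S(H,*hue[n]),np.array(at)/k,42); p=W[m]; q=p[(p[:,2]>.024)&(p[:,2]<.036)][:,:2]
    r=cv2.minAreaRect(q.astype(np.float32)*1000); print("tray",n,np.round(r,1).tolist() if 0 else r,len(q))
    c=cv2.findContours(m.astype(np.uint8),cv2.RETR_EXTERNAL,cv2.CHAIN_APPROX_NONE)[0][0][:,0]
    print("   rim cast",cv2.minAreaRect((cast(t,c[:,0],c[:,1],.03)*1000).astype(np.float32)))
for n,at in(("wide",(505,210)),("slim",(248,200))):
    w=np.zeros(H.shape[:2],np.uint8);cv2.circle(w,(int(at[0]/k),int(at[1]/k)),26,1,-1)
    p=W[(w>0)&(W[...,2]>.022)&(W[...,2]<.034)][:,:2].astype(np.float32); print("cup",n,cv2.minEnclosingCircle(p*1000),cv2.fitEllipse(p*1000),len(p))
rd=lambda Hh:((Hh[...,0]<8)|(Hh[...,0]>172))&(Hh[...,1]>120)
bk=lambda Hh:(Hh[...,2]<60)
for n,f,at,sa in(("wide",rd,(187,341),(421,358)),("slim",bk,(499,286),(416,218))):
    m=[blob(f(H),np.array(at)/k,14),blob(f(HS),np.array(sa)/k,14)]
    rs=[ray(c,*np.nonzero(x)[::-1]) for c,x in((t,m[0]),(s,m[1]))]
    print("bottle",n,tri([(o,d.mean(0)) for o,d in rs]).round(4),[x.sum() for x in m])
    p=W[max(0,int(at[1]/k)-25):int(at[1]/k)+25,int(at[0]/k)-25:int(at[0]/k)+25].reshape(-1,3)
    for a,b in((.05,.066),(.075,.098),(.097,.103),(.11,.13)):
        q=p[(p[:,2]>a)&(p[:,2]<b)]
        if len(q)>4: print("  ",a,b,len(q),q.mean(0).round(4),(q.min(0)).round(3),q.max(0).round(3), cv2.minEnclosingCircle(q[:,:2].astype(np.float32)*1000))
# tall things
p=W[np.nan_to_num(W[...,2])>.1]; 
PS=cloud(s); q=PS[np.nan_to_num(PS[...,2])>.1]; q=q[(q[:,1]>.3)&(q[:,0]>.2)&(q[:,0]<.9)]; print("tall side",q.min(0),q.max(0)) if len(q) else 0
cv2.imwrite("pics/crop.png",cv2.resize(np.hstack([t["color"][195:300,340:440],t["color"][150:255,150:250]])[:,:,::-1],(800,420),interpolation=cv2.INTER_CUBIC))
E
python3 m.py
```

```text
table z 0.002186413120244951
peg blue [ 0.357  -0.3163] yaw -0.453 L 0.0738 [0.017 0.027] h 0.0155 | side [ 0.359  -0.3035] -0.482 0.0805
peg orange [0.4705 0.0029] yaw -0.945 L 0.0741 [0.018 0.028] h 0.0154 | side [0.4732 0.014 ] -0.926 0.089
peg green [0.4382 0.1384] yaw -2.513 L 0.035 [0.011 0.011] h 0.0166 | side [0.4527 0.1572] 0.617 0.0748
tray blue ((489.5243225097656, -395.7029113769531), (125.0094223022461, 104.0960922241211), 80.82176208496094) 230
   rim cast ((486.755126953125, -393.0854187011719), (128.7040557861328, 110.02809143066406), 80.78102111816406)
tray orange ((639.31396484375, 9.222801208496094), (105.73660278320312, 123.45953369140625), 7.740966796875) 236
   rim cast ((634.9286499023438, 8.822227478027344), (113.85631561279297, 124.2585678100586), 7.789589881896973)
tray green ((477.0557861328125, 411.2303466796875), (103.13577270507812, 124.9074478149414), 10.35621452331543) 194
   rim cast ((474.974853515625, 409.5845947265625), (105.80656433105469, 127.75792694091797), 10.186253547668457)
cup wide ((599.1762084960938, -203.49114990234375), 42.7425842285156
[... 966 characters left out ...]
, np.int64(79)]
   0.05 0.066 61 [ 0.4404 -0.1733  0.0605] [ 0.43  -0.196  0.05 ] [ 0.464 -0.16   0.066] ((447.89605712890625, -178.2113800048828), 18.684057235717773)
   0.075 0.098 30 [ 0.4412 -0.1724  0.0868] [ 0.435 -0.192  0.076] [ 0.455 -0.165  0.098] ((448.478759765625, -178.8343505859375), 13.951591491699219)
   0.097 0.103 54 [ 0.4469 -0.1774  0.1011] [ 0.435 -0.192  0.097] [ 0.462 -0.165  0.103] ((447.77716064453125, -178.8931427001953), 14.136025428771973)
   0.11 0.13 29 [ 0.4464 -0.1775  0.1201] [ 0.442 -0.185  0.111] [ 0.453 -0.173  0.13 ] ((447.9147644042969, -178.8391571044922), 6.771623134613037)
tall side [0.20000034 0.30014202 0.10023692] [0.50060638 0.79102471 0.51517683]
```

View pics/crop.png

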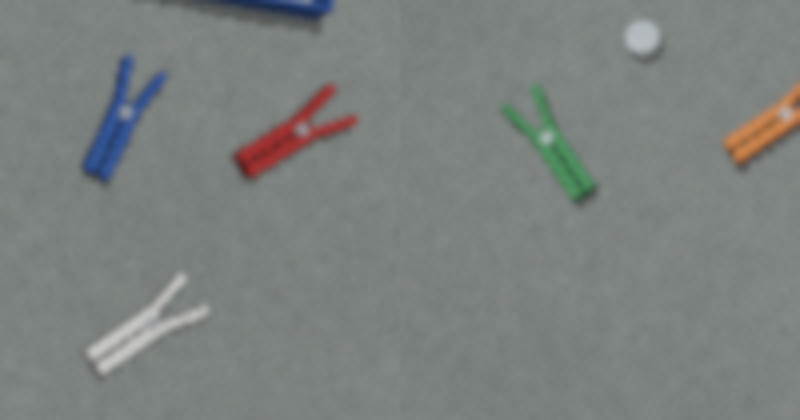

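The crop confirms the blue peg (125,110), red and white beside it as look-alikes, and the green peg (545,145) with orange at the right edge. I'll refine the pegs using the depth cloud's top faces and locate the press.

```bash
cat > m2.py <<'E'
from h import *
t=dict(np.load("pics/top0.npz"));s=dict(np.load("pics/side0.npz"))
H=cv2.cvtColor(t["color"],cv2.COLOR_RGB2HSV);W=cloud(t)
for n,at,a,b in(("blue",(580,352),100,125),("orange",(383,280),5,20),("green",(293,290),50,90)):
    m=((H[...,0]>=a)&(H[...,0]<=b)&(H[...,1]>70)).astype(np.uint8)
    m=cv2.morphologyEx(m,cv2.MORPH_CLOSE,np.ones((3,3)))>0
    m=blob(m,np.array(at)/1.5625,28); o,y,L,w=peg(t,m); print(n,"cast",o.round(4),round(y,3),L.round(4),np.round(w,3),m.sum())
    p=W[m]; p=p[p[:,2]>.0135][:,:2].astype(np.float32); print("   top-face rect",cv2.minAreaRect(p*1000),len(p))
HS=cv2.cvtColor(s["color"],cv2.COLOR_RGB2HSV); PS=cloud(s)
for nm,reg in(("press",(slice(265,384),slice(115,240))),("ball",(slice(217,240),slice(278,297))),("lever",(slice(230,320),slice(185,280)))):
    q=PS[reg].reshape(-1,3); q=q[q[:,2]>.05]
    for lo in np.arange(.05,.6,.1):
        r=q[(q[:,2]>lo)&(q[:,2]<lo+.1)]
        if len(r)>5: print(nm,round(lo,2),r.min(0).round(3),r.max(0).round(3),len(r))
E
python3 m2.py
```

```text
blue cast [ 0.3573 -0.3167] -0.47 0.0768 [0.019 0.029] 231
   top-face rect ((359.75048828125, -317.8863830566406), (26.524925231933594, 75.04844665527344), 63.03157043457031) 169
orange cast [0.471  0.0032] -0.94 0.0761 [0.021 0.031] 249
   top-face rect ((472.03558349609375, 0.14397811889648438), (25.223365783691406, 77.36280059814453), 39.79938888549805) 171
green cast [0.4506 0.1473] 0.629 0.0752 [0.016 0.026] 159
   top-face rect ((454.2900695800781, 145.94253540039062), (74.77871704101562, 24.191864013671875), 39.314796447753906) 126
press 0.05 [0.367 0.637 0.05 ] [0.499 0.759 0.15 ] 692
press 0.15 [0.352 0.654 0.15 ] [0.501 0.791 0.25 ] 2520
press 0.25 [0.334 0.63  0.25 ] [0.501 0.79  0.35 ] 5881
ball 0.35 [0.267 0.612 0.351] [0.295 0.644 0.379] 415
lever 0.05 [0.335 0.272 0.051] [0.387 0.325 0.105] 147
lever 0.15 [0.352 0.655 0.197] [0.394 0.708 0.25 ] 202
lever 0.25 [0.303 0.626 0.25 ] [0.426 0.74  0.35 ] 2404
lever 0.35 [0.289 0.632 0.35 ] [0.341 0.697 0.367] 513
```

Call:
step_arm --steps '[{"dx": -0.89,"dy": -0.583,"rz": 0.651,"jaw": 1},{"dx": -0.89,"dy": -0.583,"rz": 0.651,"jaw": 1},{"dx": -0.89,"dy": -0.583,"rz": 0.651,"jaw": 1},{"dx": -0.89,"dy": -0.583,"rz": 0.651,"jaw": 1},{"dx": -0.89,"dy": -0.583,"rz": 0.651,"jaw": 1},{"dx": -0.89,"dy": -0.583,"rz": 0.651,"jaw": 1},{"dx": -0.89,"dy": -0.583,"rz": 0.651,"jaw": 1},{"dx": -0.89,"dy": -0.583,"rz": 0.651,"jaw": 1},{"dx": -0.89,"dy": -0.583,"rz": 0.651,"jaw": 1},{"dx": -0.89,"dy": -0.583,"rz": 0.651,"jaw": 1},{"dx": -0.89,"dy": -0.583,"rz": 0.651,"jaw": 1},{"dx": -0.89,"dy": -0.583,"rz": 0.651,"jaw": 1}]' --force 15

```text
invalid input at $.steps[0]: expected keys rx, ry, rz, dx, dy, dz, jaw
```

Call:
step_arm --steps '[{"rx": 0,"ry": 0,"rz": 0.651,"dx": -0.89,"dy": -0.583,"dz": 0,"jaw": 1},{"rx": 0,"ry": 0,"rz": 0.651,"dx": -0.89,"dy": -0.583,"dz": 0,"jaw": 1},{"rx": 0,"ry": 0,"rz": 0.651,"dx": -0.89,"dy": -0.583,"dz": 0,"jaw": 1},{"rx": 0,"ry": 0,"rz": 0.651,"dx": -0.89,"dy": -0.583,"dz": 0,"jaw": 1},{"rx": 0,"ry": 0,"rz": 0.651,"dx": -0.89,"dy": -0.583,"dz": 0,"jaw": 1},{"rx": 0,"ry": 0,"rz": 0.651,"dx": -0.89,"dy": -0.583,"dz": 0,"jaw": 1},{"rx": 0,"ry": 0,"rz": 0.651,"dx": -0.89,"dy": -0.583,"dz": 0,"jaw": 1},{"rx": 0,"ry": 0,"rz": 0.651,"dx": -0.89,"dy": -0.583,"dz": 0,"jaw": 1},{"rx": 0,"ry": 0,"rz": 0.651,"dx": -0.89,"dy": -0.583,"dz": 0,"jaw": 1},{"rx": 0,"ry": 0,"rz": 0.651,"dx": -0.89,"dy": -0.583,"dz": 0,"jaw": 1},{"rx": 0,"ry": 0,"rz": 0.651,"dx": -0.89,"dy": -0.583,"dz": 0,"jaw": 1},{"rx": 0,"ry": 0,"rz": 0.651,"dx": -0.89,"dy": -0.583,"dz": 0,"jaw": 1}]' --force 15

```text
t: 1.1
tool_pos: [0.2515, 0.4104, 0.2052]
ee_rot: [2.224, 2.219, -0.001]
ft_force: [0.8, 0.3, 0.2]
opening: 0.0938
grip_force: 0.0
```

Call:
step_arm --steps '[{"rx": 0,"ry": 0,"rz": 0,"dx": -0.803,"dy": 0.703,"dz": 0,"jaw": 1},{"rx": 0,"ry": 0,"rz": 0,"dx": -0.803,"dy": 0.703,"dz": 0,"jaw": 1},{"rx": 0,"ry": 0,"rz": 0,"dx": -0.803,"dy": 0.703,"dz": 0,"jaw": 1},{"rx": 0,"ry": 0,"rz": 0,"dx": -0.803,"dy": 0.703,"dz": 0,"jaw": 1},{"rx": 0,"ry": 0,"rz": 0,"dx": -0.803,"dy": 0.703,"dz": 0,"jaw": 1},{"rx": 0,"ry": 0,"rz": 0,"dx": -0.803,"dy": 0.703,"dz": 0,"jaw": 1},{"rx": 0,"ry": 0,"rz": 0,"dx": -0.803,"dy": 0.703,"dz": 0,"jaw": 1}]'

```text
t: 1.68
tool_pos: [0.3567, 0.2903, 0.2053]
ee_rot: [-2.22, -2.222, 0.0]
ft_force: [-0.1, 1.2, 0.5]
opening: 0.0941
grip_force: 0.0
```

Call:
step_arm --steps '[{"rx": 0,"ry": 0,"rz": 0,"dx": 0,"dy": 0,"dz": 0.2,"jaw": 1},{"rx": 0,"ry": 0,"rz": 0,"dx": 0,"dy": 0,"dz": 0.4,"jaw": 1},{"rx": 0,"ry": 0,"rz": 0,"dx": 0,"dy": 0,"dz": 0.6,"jaw": 1},{"rx": 0,"ry": 0,"rz": 0,"dx": 0,"dy": 0,"dz": 0.75,"jaw": 1},{"rx": 0,"ry": 0,"rz": 0,"dx": 0,"dy": 0,"dz": 0.86,"jaw": 1},{"rx": 0,"ry": 0,"rz": 0,"dx": 0,"dy": 0,"dz": 0.86,"jaw": 1},{"rx": 0,"ry": 0,"rz": 0,"dx": 0,"dy": 0,"dz": 0.86,"jaw": 1}]'

```text
t: 2.27
tool_pos: [0.3562, 0.2907, 0.0764]
ee_rot: [-2.219, -2.224, 0.002]
ft_force: [-1.0, -0.1, 0.2]
opening: 0.0941
grip_force: 0.0
```

Call:
step_arm --steps '[{"rx": 0,"ry": 0,"rz": 0,"dx": 0,"dy": 0,"dz": 0,"jaw": -0.3},{"rx": 0,"ry": 0,"rz": 0,"dx": 0,"dy": 0,"dz": 0,"jaw": -0.3},{"rx": 0,"ry": 0,"rz": 0,"dx": 0,"dy": 0,"dz": 0,"jaw": -0.3},{"rx": 0,"ry": 0,"rz": 0,"dx": 0,"dy": 0,"dz": 0,"jaw": -0.4},{"rx": 0,"ry": 0,"rz": 0,"dx": 0,"dy": 0,"dz": 0,"jaw": -0.6},{"rx": 0,"ry": 0,"rz": 0,"dx": 0,"dy": 0,"dz": 0,"jaw": -0.8},{"rx": 0,"ry": 0,"rz": 0,"dx": 0,"dy": 0,"dz": 0,"jaw": -0.8},{"rx": 0,"ry": 0,"rz": 0,"dx": 0,"dy": 0,"dz": 0,"jaw": -0.8},{"rx": 0,"ry": 0,"rz": 0,"dx": 0,"dy": 0,"dz": 0,"jaw": -0.8}]' --force 20

```text
t: 3.02
tool_pos: [0.357, 0.29, 0.0764]
ee_rot: [-2.221, -2.221, 0.0]
ft_force: [-0.8, -0.0, 0.3]
opening: 0.0373
grip_force: 0.0
```

Call:
step_arm --steps '[{"rx": 0,"ry": 0,"rz": 0,"dx": 0,"dy": 0,"dz": 0,"jaw": -0.8},{"rx": 0,"ry": 0,"rz": 0,"dx": 0,"dy": 0,"dz": 0,"jaw": -0.8},{"rx": 0,"ry": 0,"rz": 0,"dx": 0,"dy": 0,"dz": 0,"jaw": -0.8},{"rx": 0,"ry": 0,"rz": 0,"dx": 0,"dy": 0,"dz": 0,"jaw": -0.8},{"rx": 0,"ry": 0,"rz": 0,"dx": 0,"dy": 0,"dz": 0,"jaw": -0.8}]'

```text
t: 3.43
tool_pos: [0.357, 0.29, 0.0764]
ee_rot: [-2.221, -2.221, 0.0]
ft_force: [-0.6, 0.4, -0.4]
opening: 0.0273
grip_force: 20.0
```

Call:
step_arm --steps '[{"rx": 0,"ry": 0,"rz": 0,"dx": 0,"dy": 0,"dz": -0.04,"jaw": -0.8},{"rx": 0,"ry": 0,"rz": 0,"dx": 0,"dy": 0,"dz": -0.12,"jaw": -0.8},{"rx": 0,"ry": 0,"rz": 0,"dx": 0,"dy": 0,"dz": -0.22,"jaw": -0.8},{"rx": 0,"ry": 0,"rz": 0,"dx": 0,"dy": 0,"dz": -0.32,"jaw": -0.8},{"rx": 0,"ry": 0,"rz": 0,"dx": 0,"dy": 0,"dz": -0.42,"jaw": -0.8},{"rx": 0,"ry": 0,"rz": 0,"dx": 0,"dy": 0,"dz": -0.49,"jaw": -0.8},{"rx": 0,"ry": 0,"rz": 0,"dx": 0,"dy": 0,"dz": -0.49,"jaw": -0.8}]'

```text
t: 4.02
tool_pos: [0.3577, 0.2905, 0.152]
ee_rot: [2.221, 2.221, 0.005]
ft_force: [-0.5, 0.5, -3.0]
opening: 0.0274
grip_force: 20.0
```

Call:
step_arm --steps '[{"rx": 0,"ry": 0,"rz": 0,"dx": -0.08,"dy": 0.04,"dz": 0,"jaw": -0.8},{"rx": 0,"ry": 0,"rz": 0,"dx": -0.2,"dy": 0.1,"dz": 0,"jaw": -0.8},{"rx": 0,"ry": 0,"rz": 0,"dx": -0.36,"dy": 0.18,"dz": 0,"jaw": -0.8},{"rx": 0,"ry": 0,"rz": 0,"dx": -0.52,"dy": 0.26,"dz": 0,"jaw": -0.8},{"rx": 0,"ry": 0,"rz": 0,"dx": -0.68,"dy": 0.33,"dz": 0,"jaw": -0.8},{"rx": 0,"ry": 0,"rz": 0,"dx": -0.84,"dy": 0.41,"dz": 0,"jaw": -0.8}]'

```text
t: 4.52
tool_pos: [0.4184, 0.1627, 0.1492]
ee_rot: [-2.221, -2.221, 0.002]
ft_force: [0.7, -0.3, -3.2]
opening: 0.0277
grip_force: 20.0
```

Call:
step_arm --steps '[{"rx": 0,"ry": 0,"rz": 0,"dx": -0.16,"dy": 0.08,"dz": 0,"jaw": -0.8},{"rx": 0,"ry": 0,"rz": 0,"dx": -0.32,"dy": 0.16,"dz": 0,"jaw": -0.8},{"rx": 0,"ry": 0,"rz": 0,"dx": -0.48,"dy": 0.24,"dz": 0,"jaw": -0.8},{"rx": 0,"ry": 0,"rz": 0,"dx": -0.64,"dy": 0.31,"dz": 0,"jaw": -0.8},{"rx": 0,"ry": 0,"rz": 0,"dx": -0.8,"dy": 0.39,"dz": 0,"jaw": -0.8}]'

```text
t: 4.93
tool_pos: [0.4769, 0.0427, 0.1491]
ee_rot: [-2.221, -2.221, 0.001]
ft_force: [-0.4, 0.4, -1.9]
opening: 0.0278
grip_force: 20.0
```

Call:
step_arm --steps '[{"rx": 0,"ry": 0,"rz": 0,"dx": -0.16,"dy": 0.08,"dz": 0,"jaw": -0.8},{"rx": 0,"ry": 0,"rz": 0,"dx": -0.32,"dy": 0.16,"dz": 0,"jaw": -0.8},{"rx": 0,"ry": 0,"rz": 0,"dx": -0.48,"dy": 0.24,"dz": 0,"jaw": -0.8},{"rx": 0,"ry": 0,"rz": 0,"dx": -0.62,"dy": 0.31,"dz": 0,"jaw": -0.8},{"rx": 0,"ry": 0,"rz": 0,"dx": -0.74,"dy": 0.37,"dz": 0,"jaw": -0.8},{"rx": 0,"ry": 0,"rz": 0,"dx": -0.8,"dy": 0.4,"dz": 0,"jaw": -0.8},{"rx": 0,"ry": 0,"rz": 0,"dx": -0.8,"dy": 0.4,"dz": 0,"jaw": -0.8}]'

```text
t: 5.52
tool_pos: [0.5371, -0.0772, 0.149]
ee_rot: [-2.223, -2.219, 0.001]
ft_force: [-0.1, 0.2, -3.2]
opening: 0.0275
grip_force: 20.0
```

Call:
step_arm --steps '[{"rx": 0,"ry": 0,"rz": 0,"dx": -0.1,"dy": 0.05,"dz": 0,"jaw": -0.8},{"rx": 0,"ry": 0,"rz": 0,"dx": -0.26,"dy": 0.13,"dz": 0,"jaw": -0.8},{"rx": 0,"ry": 0,"rz": 0,"dx": -0.42,"dy": 0.21,"dz": 0,"jaw": -0.8},{"rx": 0,"ry": 0,"rz": 0,"dx": -0.58,"dy": 0.29,"dz": 0,"jaw": -0.8},{"rx": 0,"ry": 0,"rz": 0,"dx": -0.74,"dy": 0.36,"dz": 0,"jaw": -0.8},{"rx": 0,"ry": 0,"rz": 0,"dx": -0.843,"dy": 0.41,"dz": 0,"jaw": -0.8},{"rx": 0,"ry": 0,"rz": 0,"dx": -0.843,"dy": 0.41,"dz": 0,"jaw": -0.8},{"rx": 0,"ry": 0,"rz": 0,"dx": -0.843,"dy": 0.41,"dz": 0,"jaw": -0.8}]'

```text
t: 6.18
tool_pos: [0.5982, -0.2017, 0.1492]
ee_rot: [-2.221, -2.22, 0.001]
ft_force: [0.4, 1.4, -3.1]
opening: 0.0277
grip_force: 20.0
```

Run:
```python
from h import *
c=[]
for n in("top","side"):
    x=capture(n);np.savez(f"pics/{n}1.npz",**x);c.append(x)
print(state()["tool_pos"])
t=c[1]; cv2.imwrite("pics/s1.png",cv2.resize(t["color"][100:250,150:350,::-1],(800,600),interpolation=cv2.INTER_CUBIC))
W=cloud(t);H=cv2.cvtColor(t["color"],cv2.COLOR_RGB2HSV)
q=W[(np.abs(W[...,0]-.6)<.08)&(np.abs(W[...,1]+.2)<.08)&(W[...,2]>.08)&(W[...,2]<.13)]
print(q.min(0),q.max(0),len(q), cv2.minEnclosingCircle(q[:,:2].astype(np.float32)*1000))
q=W[(np.abs(W[...,0]-.6)<.08)&(np.abs(W[...,1]+.2)<.08)&(W[...,2]>.02)&(W[...,2]<.034)]
print("cup side",cv2.minEnclosingCircle(q[:,:2].astype(np.float32)*1000))
```

```text
[ 0.59819114 -0.2009606   0.14970378]
[ 0.56854672 -0.20786049  0.0805511 ] [ 0.6287114  -0.15885399  0.12961467] 245 ((597.2659912109375, -190.3375244140625), 31.69721794128418)
cup side ((596.6845092773438, -203.74322509765625), 47.09461975097656)
```

View pics/s1.png

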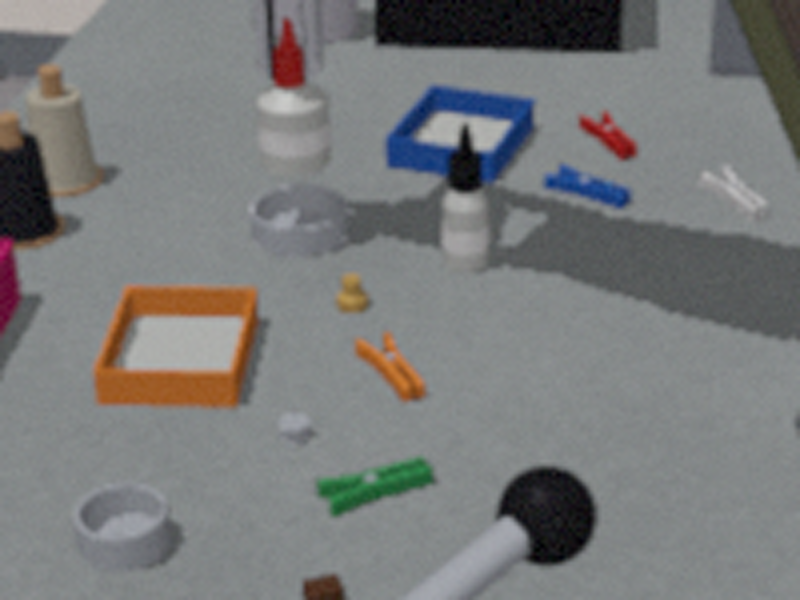

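The bottle hangs upright at (290,120) over the wide cup at (300,220). Lowering it now.

Call:
step_arm --steps '[{"rx": 0,"ry": 0,"rz": 0,"dx": -0.015,"dy": 0,"dz": 0.08,"jaw": -0.8},{"rx": 0,"ry": 0,"rz": 0,"dx": -0.015,"dy": 0,"dz": 0.18,"jaw": -0.8},{"rx": 0,"ry": 0,"rz": 0,"dx": -0.015,"dy": 0,"dz": 0.27,"jaw": -0.8},{"rx": 0,"ry": 0,"rz": 0,"dx": -0.015,"dy": 0,"dz": 0.35,"jaw": -0.8},{"rx": 0,"ry": 0,"rz": 0,"dx": -0.015,"dy": 0,"dz": 0.4,"jaw": -0.8},{"rx": 0,"ry": 0,"rz": 0,"dx": -0.015,"dy": 0,"dz": 0.43,"jaw": -0.8},{"rx": 0,"ry": 0,"rz": 0,"dx": -0.015,"dy": 0,"dz": 0.445,"jaw": -0.8},{"rx": 0,"ry": 0,"rz": 0,"dx": -0.015,"dy": 0,"dz": 0.455,"jaw": -0.8},{"rx": 0,"ry": 0,"rz": 0,"dx": -0.015,"dy": 0,"dz": 0.455,"jaw": -0.8},{"rx": 0,"ry": 0,"rz": 0,"dx": -0.015,"dy": 0,"dz": 0.455,"jaw": -0.8}]'

```text
t: 7.12
tool_pos: [0.5987, -0.2048, 0.0822]
ee_rot: [2.221, 2.221, 0.001]
ft_force: [1.1, -0.9, -2.4]
opening: 0.0272
grip_force: 20.0
```

Call:
step_arm --steps '[{"rx": 0,"ry": 0,"rz": 0,"dx": 0,"dy": 0,"dz": 0.008,"jaw": -0.8},{"rx": 0,"ry": 0,"rz": 0,"dx": 0,"dy": 0,"dz": 0.015,"jaw": -0.8},{"rx": 0,"ry": 0,"rz": 0,"dx": 0,"dy": 0,"dz": 0.015,"jaw": -0.8},{"rx": 0,"ry": 0,"rz": 0,"dx": 0,"dy": 0,"dz": 0.015,"jaw": -0.8}]'

```text
t: 7.45
tool_pos: [0.5988, -0.2049, 0.0804]
ee_rot: [2.221, 2.221, 0.001]
ft_force: [-2.7, 0.0, 5.3]
opening: 0.0275
grip_force: 20.0
```

Call:
step_arm --steps '[{"rx": 0,"ry": 0,"rz": 0,"dx": 0,"dy": 0,"dz": 0,"jaw": 0.3},{"rx": 0,"ry": 0,"rz": 0,"dx": 0,"dy": 0,"dz": 0,"jaw": 0.3},{"rx": 0,"ry": 0,"rz": 0,"dx": 0,"dy": 0,"dz": 0,"jaw": 0.3},{"rx": 0,"ry": 0,"rz": 0,"dx": 0,"dy": 0,"dz": 0,"jaw": 0.3},{"rx": 0,"ry": 0,"rz": 0,"dx": 0,"dy": 0,"dz": 0,"jaw": 0.3},{"rx": 0,"ry": 0,"rz": 0,"dx": 0,"dy": 0,"dz": 0,"jaw": 0.3},{"rx": 0,"ry": 0,"rz": 0,"dx": 0,"dy": 0,"dz": -0.1,"jaw": 0.3},{"rx": 0,"ry": 0,"rz": 0,"dx": 0,"dy": 0,"dz": -0.3,"jaw": 0.3},{"rx": 0,"ry": 0,"rz": 0,"dx": 0,"dy": 0,"dz": -0.55,"jaw": 0.3},{"rx": 0,"ry": 0,"rz": 0,"dx": 0,"dy": 0,"dz": -0.75,"jaw": 0.3},{"rx": 0,"ry": 0,"rz": 0,"dx": 0,"dy": 0,"dz": -0.83,"jaw": 0.3},{"rx": 0,"ry": 0,"rz": 0,"dx": 0,"dy": 0,"dz": -0.83,"jaw": 0.3}]'

```text
t: 8.45
tool_pos: [0.5994, -0.205, 0.2071]
ee_rot: [2.218, 2.218, 0.003]
ft_force: [-0.7, 0.0, -0.4]
opening: 0.0611
grip_force: 0.0
```

Call:
step_arm --steps '[{"rx": 0,"ry": 0,"rz": 0,"dx": 0.05,"dy": -0.25,"dz": 0,"jaw": 0.3},{"rx": 0,"ry": 0,"rz": 0,"dx": 0.1,"dy": -0.5,"dz": 0,"jaw": 0.3},{"rx": 0,"ry": 0,"rz": 0,"dx": 0.14,"dy": -0.75,"dz": 0,"jaw": 0.3},{"rx": 0,"ry": 0,"rz": 0,"dx": 0.173,"dy": -0.93,"dz": 0,"jaw": 0.3},{"rx": 0,"ry": 0,"rz": 0,"dx": 0.173,"dy": -1.0,"dz": 0,"jaw": 0.3},{"rx": 0,"ry": 0,"rz": 0,"dx": 0.173,"dy": -1.0,"dz": 0,"jaw": 0.3},{"rx": 0,"ry": 0,"rz": 0,"dx": 0.173,"dy": -1.0,"dz": 0,"jaw": 0.3}]'

```text
t: 9.03
tool_pos: [0.4484, -0.1787, 0.203]
ee_rot: [-2.221, -2.22, 0.0]
ft_force: [0.5, -0.3, 0.3]
opening: 0.061
grip_force: 0.0
```

Call:
step_arm --steps '[{"rx": 0,"ry": 0,"rz": 0,"dx": 0,"dy": 0,"dz": 0.2,"jaw": 0.3},{"rx": 0,"ry": 0,"rz": 0,"dx": 0,"dy": 0,"dz": 0.4,"jaw": 0.3},{"rx": 0,"ry": 0,"rz": 0,"dx": 0,"dy": 0,"dz": 0.6,"jaw": 0.3},{"rx": 0,"ry": 0,"rz": 0,"dx": 0,"dy": 0,"dz": 0.75,"jaw": 0.3},{"rx": 0,"ry": 0,"rz": 0,"dx": 0,"dy": 0,"dz": 0.86,"jaw": 0.3},{"rx": 0,"ry": 0,"rz": 0,"dx": 0,"dy": 0,"dz": 0.86,"jaw": 0.3},{"rx": 0,"ry": 0,"rz": 0,"dx": 0,"dy": 0,"dz": 0.86,"jaw": 0.3}]'

```text
t: 9.62
tool_pos: [0.4487, -0.1785, 0.074]
ee_rot: [-2.22, -2.22, 0.001]
ft_force: [0.5, 0.1, 0.6]
opening: 0.0611
grip_force: 0.0
```

Call:
step_arm --steps '[{"rx": 0,"ry": 0,"rz": 0,"dx": 0,"dy": 0,"dz": 0,"jaw": -0.8},{"rx": 0,"ry": 0,"rz": 0,"dx": 0,"dy": 0,"dz": 0,"jaw": -0.8},{"rx": 0,"ry": 0,"rz": 0,"dx": 0,"dy": 0,"dz": 0,"jaw": -0.8},{"rx": 0,"ry": 0,"rz": 0,"dx": 0,"dy": 0,"dz": 0,"jaw": -0.8},{"rx": 0,"ry": 0,"rz": 0,"dx": 0,"dy": 0,"dz": 0,"jaw": -0.8},{"rx": 0,"ry": 0,"rz": 0,"dx": 0,"dy": 0,"dz": 0,"jaw": -0.8},{"rx": 0,"ry": 0,"rz": 0,"dx": 0,"dy": 0,"dz": 0,"jaw": -0.8},{"rx": 0,"ry": 0,"rz": 0,"dx": 0,"dy": 0,"dz": 0,"jaw": -0.8},{"rx": 0,"ry": 0,"rz": 0,"dx": 0,"dy": 0,"dz": 0,"jaw": -0.8}]'

```text
t: 10.37
tool_pos: [0.4487, -0.1788, 0.0753]
ee_rot: [2.221, 2.221, 0.0]
ft_force: [-0.2, 0.1, 5.2]
opening: 0.0276
grip_force: 20.0
```

Call:
step_arm --steps '[{"rx": 0,"ry": 0,"rz": 0,"dx": 0,"dy": 0,"dz": -0.04,"jaw": -0.8},{"rx": 0,"ry": 0,"rz": 0,"dx": 0,"dy": 0,"dz": -0.12,"jaw": -0.8},{"rx": 0,"ry": 0,"rz": 0,"dx": 0,"dy": 0,"dz": -0.22,"jaw": -0.8},{"rx": 0,"ry": 0,"rz": 0,"dx": 0,"dy": 0,"dz": -0.32,"jaw": -0.8},{"rx": 0,"ry": 0,"rz": 0,"dx": 0,"dy": 0,"dz": -0.42,"jaw": -0.8},{"rx": 0,"ry": 0,"rz": 0,"dx": 0,"dy": 0,"dz": -0.5,"jaw": -0.8},{"rx": 0,"ry": 0,"rz": 0,"dx": 0,"dy": 0,"dz": -0.5,"jaw": -0.8}]'

```text
t: 10.95
tool_pos: [0.4493, -0.1791, 0.1522]
ee_rot: [2.219, 2.219, 0.002]
ft_force: [-0.1, -0.0, -0.1]
opening: 0.0275
grip_force: 20.0
```

Call:
step_arm --steps '[{"rx": 0,"ry": 0,"rz": 0,"dx": 0.08,"dy": 0.03,"dz": 0,"jaw": -0.8},{"rx": 0,"ry": 0,"rz": 0,"dx": 0.2,"dy": 0.08,"dz": 0,"jaw": -0.8},{"rx": 0,"ry": 0,"rz": 0,"dx": 0.36,"dy": 0.14,"dz": 0,"jaw": -0.8},{"rx": 0,"ry": 0,"rz": 0,"dx": 0.54,"dy": 0.21,"dz": 0,"jaw": -0.8},{"rx": 0,"ry": 0,"rz": 0,"dx": 0.72,"dy": 0.28,"dz": 0,"jaw": -0.8},{"rx": 0,"ry": 0,"rz": 0,"dx": 0.9,"dy": 0.35,"dz": 0,"jaw": -0.8}]'

```text
t: 11.45
tool_pos: [0.5009, -0.0424, 0.1491]
ee_rot: [-2.221, -2.22, 0.001]
ft_force: [0.5, 0.1, -0.6]
opening: 0.0275
grip_force: 20.0
```

Call:
step_arm --steps '[{"rx": 0,"ry": 0,"rz": 0,"dx": 0.18,"dy": 0.07,"dz": 0,"jaw": -0.8},{"rx": 0,"ry": 0,"rz": 0,"dx": 0.36,"dy": 0.14,"dz": 0,"jaw": -0.8},{"rx": 0,"ry": 0,"rz": 0,"dx": 0.54,"dy": 0.21,"dz": 0,"jaw": -0.8},{"rx": 0,"ry": 0,"rz": 0,"dx": 0.72,"dy": 0.28,"dz": 0,"jaw": -0.8},{"rx": 0,"ry": 0,"rz": 0,"dx": 0.86,"dy": 0.33,"dz": 0,"jaw": -0.8},{"rx": 0,"ry": 0,"rz": 0,"dx": 0.92,"dy": 0.36,"dz": 0,"jaw": -0.8},{"rx": 0,"ry": 0,"rz": 0,"dx": 0.92,"dy": 0.36,"dz": 0,"jaw": -0.8}]'

```text
t: 12.03
tool_pos: [0.5551, 0.0956, 0.149]
ee_rot: [-2.219, -2.223, 0.001]
ft_force: [0.5, -0.4, -0.5]
opening: 0.0273
grip_force: 20.0
```

Remaining: (0.053, 0.1365).

Call:
step_arm --steps '[{"rx": 0,"ry": 0,"rz": 0,"dx": 0.1,"dy": 0.04,"dz": 0,"jaw": -0.8},{"rx": 0,"ry": 0,"rz": 0,"dx": 0.28,"dy": 0.11,"dz": 0,"jaw": -0.8},{"rx": 0,"ry": 0,"rz": 0,"dx": 0.46,"dy": 0.18,"dz": 0,"jaw": -0.8},{"rx": 0,"ry": 0,"rz": 0,"dx": 0.64,"dy": 0.25,"dz": 0,"jaw": -0.8},{"rx": 0,"ry": 0,"rz": 0,"dx": 0.8,"dy": 0.31,"dz": 0,"jaw": -0.8},{"rx": 0,"ry": 0,"rz": 0,"dx": 0.91,"dy": 0.353,"dz": 0,"jaw": -0.8},{"rx": 0,"ry": 0,"rz": 0,"dx": 0.91,"dy": 0.353,"dz": 0,"jaw": -0.8},{"rx": 0,"ry": 0,"rz": 0,"dx": 0.91,"dy": 0.353,"dz": 0,"jaw": -0.8}]'

```text
t: 12.7
tool_pos: [0.6078, 0.2298, 0.1492]
ee_rot: [-2.221, -2.221, 0.002]
ft_force: [-0.4, -0.5, -1.0]
opening: 0.0275
grip_force: 20.0
```

Run:
```python
from h import *
t=capture("side");np.savez("pics/side2.npz",**t);print(state()["tool_pos"],state()["ft_force"])
cv2.imwrite("pics/s2.png",cv2.resize(t["color"][100:250,130:330,::-1],(800,600),interpolation=cv2.INTER_CUBIC))
W=cloud(t)
q=W[(np.abs(W[...,0]-.608)<.06)&(np.abs(W[...,1]-.232)<.06)&(W[...,2]>.065)&(W[...,2]<.13)]
print(q.min(0),q.max(0),len(q))
q=W[(np.abs(W[...,0]-.608)<.06)&(np.abs(W[...,1]-.232)<.06)&(W[...,2]>.02)&(W[...,2]<.034)]
print("cup side",cv2.minEnclosingCircle(q[:,:2].astype(np.float32)*1000))
```

```text
[0.60776094 0.22930053 0.14941996] [-0.49303571 -0.02343469 -0.57844859]
[0.58864642 0.21978705 0.07311678] [0.62588277 0.25364977 0.12993886] 265
cup side ((610.9287719726562, 235.38243103027344), 33.0030632019043)
```

View pics/s2.png

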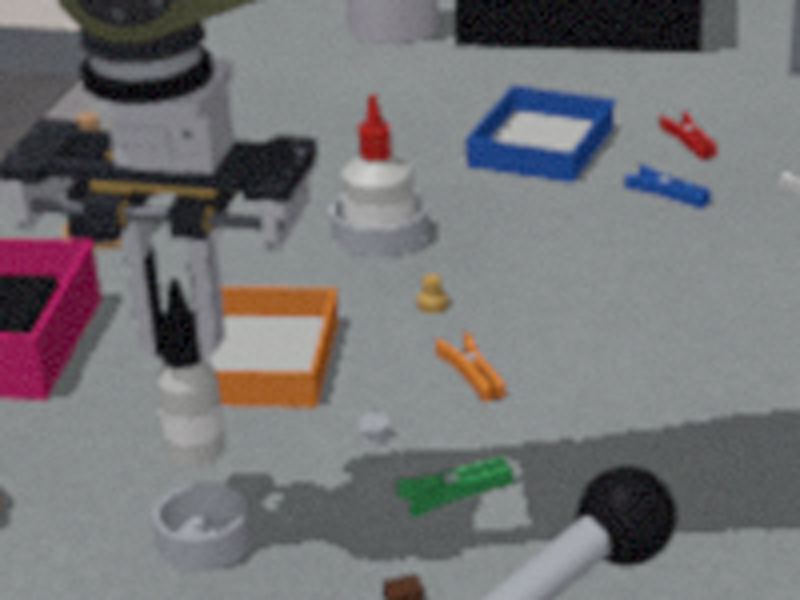

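The wide bottle stands in its cup at (383,200). The slim bottle hangs upright at (190,410) over its cup at (203,525).

Call:
step_arm --steps '[{"rx": 0,"ry": 0,"rz": 0,"dx": 0.018,"dy": 0.002,"dz": 0.08,"jaw": -0.8},{"rx": 0,"ry": 0,"rz": 0,"dx": 0.018,"dy": 0.002,"dz": 0.18,"jaw": -0.8},{"rx": 0,"ry": 0,"rz": 0,"dx": 0.018,"dy": 0.002,"dz": 0.27,"jaw": -0.8},{"rx": 0,"ry": 0,"rz": 0,"dx": 0.018,"dy": 0.002,"dz": 0.35,"jaw": -0.8},{"rx": 0,"ry": 0,"rz": 0,"dx": 0.018,"dy": 0.002,"dz": 0.41,"jaw": -0.8},{"rx": 0,"ry": 0,"rz": 0,"dx": 0.018,"dy": 0.002,"dz": 0.44,"jaw": -0.8},{"rx": 0,"ry": 0,"rz": 0,"dx": 0.018,"dy": 0.002,"dz": 0.455,"jaw": -0.8},{"rx": 0,"ry": 0,"rz": 0,"dx": 0.018,"dy": 0.002,"dz": 0.465,"jaw": -0.8},{"rx": 0,"ry": 0,"rz": 0,"dx": 0.018,"dy": 0.002,"dz": 0.47,"jaw": -0.8},{"rx": 0,"ry": 0,"rz": 0,"dx": 0.018,"dy": 0.002,"dz": 0.47,"jaw": -0.8},{"rx": 0,"ry": 0,"rz": 0,"dx": 0.018,"dy": 0.002,"dz": 0.47,"jaw": -0.8}]'

```text
t: 13.67
tool_pos: [0.6084, 0.2336, 0.0799]
ee_rot: [2.221, 2.221, 0.001]
ft_force: [0.1, -0.9, -1.2]
opening: 0.0273
grip_force: 20.0
```

Call:
step_arm --steps '[{"rx": 0,"ry": 0,"rz": 0,"dx": 0,"dy": 0,"dz": 0.006,"jaw": -0.8},{"rx": 0,"ry": 0,"rz": 0,"dx": 0,"dy": 0,"dz": 0.012,"jaw": -0.8},{"rx": 0,"ry": 0,"rz": 0,"dx": 0,"dy": 0,"dz": 0.012,"jaw": -0.8},{"rx": 0,"ry": 0,"rz": 0,"dx": 0,"dy": 0,"dz": 0.012,"jaw": -0.8}]'

```text
t: 14.0
tool_pos: [0.6087, 0.2337, 0.0793]
ee_rot: [2.221, 2.221, 0.003]
ft_force: [-3.7, -1.5, 9.2]
opening: 0.0273
grip_force: 20.0
```

Call:
step_arm --steps '[{"rx": 0,"ry": 0,"rz": 0,"dx": 0,"dy": 0,"dz": 0,"jaw": 0.1},{"rx": 0,"ry": 0,"rz": 0,"dx": 0,"dy": 0,"dz": 0,"jaw": 0.1},{"rx": 0,"ry": 0,"rz": 0,"dx": 0,"dy": 0,"dz": 0,"jaw": 0.1},{"rx": 0,"ry": 0,"rz": 0,"dx": 0,"dy": 0,"dz": 0,"jaw": 0.1},{"rx": 0,"ry": 0,"rz": 0,"dx": 0,"dy": 0,"dz": 0,"jaw": 0.1},{"rx": 0,"ry": 0,"rz": 0,"dx": 0,"dy": 0,"dz": 0,"jaw": 0.1},{"rx": 0,"ry": 0,"rz": 0,"dx": 0,"dy": 0,"dz": -0.1,"jaw": 0.1},{"rx": 0,"ry": 0,"rz": 0,"dx": 0,"dy": 0,"dz": -0.3,"jaw": 0.1},{"rx": 0,"ry": 0,"rz": 0,"dx": 0,"dy": 0,"dz": -0.55,"jaw": 0.1},{"rx": 0,"ry": 0,"rz": 0,"dx": 0,"dy": 0,"dz": -0.75,"jaw": 0.1},{"rx": 0,"ry": 0,"rz": 0,"dx": 0,"dy": 0,"dz": -0.83,"jaw": 0.1},{"rx": 0,"ry": 0,"rz": 0,"dx": 0,"dy": 0,"dz": -0.83,"jaw": 0.1}]'

```text
t: 15.0
tool_pos: [0.6092, 0.2338, 0.2054]
ee_rot: [2.22, 2.22, 0.007]
ft_force: [-0.3, -0.5, 0.4]
opening: 0.0517
grip_force: 0.0
```

Call:
step_arm --steps '[{"rx": 0,"ry": 0,"rz": 0.05,"dx": -0.12,"dy": -0.2,"dz": 0,"jaw": 0.1},{"rx": 0,"ry": 0,"rz": 0.1,"dx": -0.24,"dy": -0.4,"dz": 0,"jaw": 0.1},{"rx": 0,"ry": 0,"rz": 0.16,"dx": -0.36,"dy": -0.6,"dz": 0,"jaw": 0.1},{"rx": 0,"ry": 0,"rz": 0.22,"dx": -0.48,"dy": -0.8,"dz": 0,"jaw": 0.1},{"rx": 0,"ry": 0,"rz": 0.28,"dx": -0.59,"dy": -1.0,"dz": 0,"jaw": 0.1},{"rx": 0,"ry": 0,"rz": 0.34,"dx": -0.59,"dy": -1.0,"dz": 0,"jaw": 0.1},{"rx": 0,"ry": 0,"rz": 0.4,"dx": -0.59,"dy": -1.0,"dz": 0,"jaw": 0.1},{"rx": 0,"ry": 0,"rz": 0.46,"dx": -0.59,"dy": -1.0,"dz": 0,"jaw": 0.1},{"rx": 0,"ry": 0,"rz": 0.46,"dx": -0.59,"dy": -1.0,"dz": 0,"jaw": 0.1},{"rx": 0,"ry": 0,"rz": 0.46,"dx": -0.59,"dy": -1.0,"dz": 0,"jaw": 0.1}]'

```text
t: 15.83
tool_pos: [0.4578, 0.1449, 0.2008]
ee_rot: [-2.975, -1.01, 0.003]
ft_force: [-0.1, -0.2, 1.1]
opening: 0.0515
grip_force: 0.0
```

```bash
cat > to.py <<'E'
import sys
from h import *
x,y,z,psi=map(float,sys.argv[1:5])
s=state();M=R.from_rotvec(s["ee_rot"]).as_matrix()
d=M.T@(np.array([x,y,z])-s["tool_pos"]);cur=np.arctan2(M[1,1],M[0,1])
print("pos",s["tool_pos"].round(4),"psi",cur.round(4),"shift",(d/.15).round(3),"rz",round(-(psi-cur)/2,3),"tilt",M[:,2].round(4))
E
python3 to.py .453 .145 .003 -.92
python3 - <<'E'
from h import *
t=capture("side"); cv2.imwrite("pics/s3.png",cv2.resize(t["color"][100:250,130:330,::-1],(800,600),interpolation=cv2.INTER_CUBIC))
E
```

```text
pos [0.4578 0.1449 0.2008] psi -0.9162 shift [-0.022 -0.019  1.318] rz 0.002 tilt [-2.1e-03 -5.0e-04 -1.0e+00]
```

View pics/s3.png

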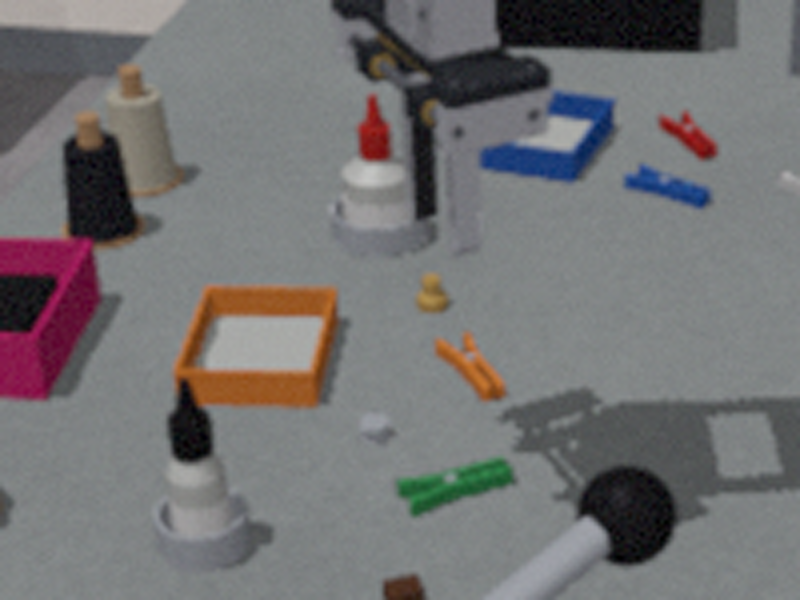

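The slim bottle stands in its cup at (200,500), and the gripper is over the green peg's position. Descending.

Call:
step_arm --steps '[{"rx": 0,"ry": 0,"rz": 0,"dx": -0.022,"dy": -0.019,"dz": 0.25,"jaw": 0.1},{"rx": 0,"ry": 0,"rz": 0,"dx": -0.022,"dy": -0.019,"dz": 0.5,"jaw": 0.1},{"rx": 0,"ry": 0,"rz": 0,"dx": -0.022,"dy": -0.019,"dz": 0.75,"jaw": 0.1},{"rx": 0,"ry": 0,"rz": 0,"dx": -0.022,"dy": -0.019,"dz": 0.9,"jaw": 0.1}]'

```text
t: 16.22
tool_pos: [0.452, 0.1448, 0.0633]
ee_rot: [-2.974, -1.01, 0.006]
ft_force: [0.4, 0.1, 0.6]
opening: 0.0518
grip_force: 0.0
```

Call:
step_arm --steps '[{"rx": 0,"ry": 0,"rz": 0,"dx": 0,"dy": 0,"dz": 0.15,"jaw": 0.1},{"rx": 0,"ry": 0,"rz": 0,"dx": 0,"dy": 0,"dz": 0.28,"jaw": 0.1},{"rx": 0,"ry": 0,"rz": 0,"dx": 0,"dy": 0,"dz": 0.36,"jaw": 0.1},{"rx": 0,"ry": 0,"rz": 0,"dx": 0,"dy": 0,"dz": 0.4,"jaw": 0.1},{"rx": 0,"ry": 0,"rz": 0,"dx": 0,"dy": 0,"dz": 0.4,"jaw": 0.1},{"rx": 0,"ry": 0,"rz": 0,"dx": 0,"dy": 0,"dz": 0.4,"jaw": 0.1}]'

```text
t: 16.72
tool_pos: [0.4539, 0.1453, 0.0073]
ee_rot: [2.976, 1.007, -0.0]
ft_force: [-0.0, 0.3, 0.2]
opening: 0.0514
grip_force: 0.0
```

```bash
python3 to.py .453 .145 .003 -.92
```

```text
pos [0.4539 0.1453 0.0073] psi -0.9184 shift [-0.006 -0.002  0.029] rz 0.001 tilt [-2.e-04 -1.e-04 -1.e+00]
```

Down 4 mm more, close, then lift 12 cm.

Call:
step_arm --steps '[{"rx": 0,"ry": 0,"rz": 0,"dx": -0.006,"dy": 0,"dz": 0.025,"jaw": 0.1},{"rx": 0,"ry": 0,"rz": 0,"dx": -0.006,"dy": 0,"dz": 0.025,"jaw": -0.95},{"rx": 0,"ry": 0,"rz": 0,"dx": -0.006,"dy": 0,"dz": 0.025,"jaw": -0.95},{"rx": 0,"ry": 0,"rz": 0,"dx": -0.006,"dy": 0,"dz": 0.025,"jaw": -0.95},{"rx": 0,"ry": 0,"rz": 0,"dx": -0.006,"dy": 0,"dz": 0.025,"jaw": -0.95},{"rx": 0,"ry": 0,"rz": 0,"dx": -0.006,"dy": 0,"dz": 0.025,"jaw": -0.95},{"rx": 0,"ry": 0,"rz": 0,"dx": -0.006,"dy": 0,"dz": 0.025,"jaw": -0.95},{"rx": 0,"ry": 0,"rz": 0,"dx": -0.006,"dy": 0,"dz": 0.025,"jaw": -0.95},{"rx": 0,"ry": 0,"rz": 0,"dx": -0.006,"dy": 0,"dz": 0.025,"jaw": -0.95},{"rx": 0,"ry": 0,"rz": 0,"dx": -0.006,"dy": 0,"dz": 0.025,"jaw": -0.95}]' --force 12

```text
t: 17.55
tool_pos: [0.4533, 0.1447, 0.0035]
ee_rot: [2.977, 1.004, 0.0]
ft_force: [-1.5, -0.3, 3.4]
opening: 0.0179
grip_force: 12.0
```

Call:
step_arm --steps '[{"rx": 0,"ry": 0,"rz": 0,"dx": 0,"dy": 0,"dz": -0.1,"jaw": -0.95},{"rx": 0,"ry": 0,"rz": 0,"dx": 0,"dy": 0,"dz": -0.3,"jaw": -0.95},{"rx": 0,"ry": 0,"rz": 0,"dx": 0,"dy": 0,"dz": -0.55,"jaw": -0.95},{"rx": 0,"ry": 0,"rz": 0,"dx": 0,"dy": 0,"dz": -0.75,"jaw": -0.95},{"rx": 0,"ry": 0,"rz": 0,"dx": 0,"dy": 0,"dz": -0.8,"jaw": -0.95},{"rx": 0,"ry": 0,"rz": 0,"dx": 0,"dy": 0,"dz": -0.8,"jaw": -0.95}]'

```text
t: 18.05
tool_pos: [0.4541, 0.1449, 0.1253]
ee_rot: [2.976, 1.004, 0.006]
ft_force: [0.5, 0.5, -1.0]
opening: 0.0176
grip_force: 12.0
```

```bash
python3 to.py .477 .411 .12 .18
```

```text
pos [0.4541 0.1449 0.1253] psi -0.92 shift [ 1.196 -1.319  0.037] rz -0.55 tilt [ 3.9e-03  9.0e-04 -1.0e+00]
```

Call:
step_arm --steps '[{"rx": 0,"ry": 0,"rz": -0.06,"dx": 0.12,"dy": -0.13,"dz": 0,"jaw": -0.95},{"rx": 0,"ry": 0,"rz": -0.12,"dx": 0.24,"dy": -0.26,"dz": 0,"jaw": -0.95},{"rx": 0,"ry": 0,"rz": -0.18,"dx": 0.36,"dy": -0.4,"dz": 0,"jaw": -0.95},{"rx": 0,"ry": 0,"rz": -0.24,"dx": 0.48,"dy": -0.53,"dz": 0,"jaw": -0.95},{"rx": 0,"ry": 0,"rz": -0.3,"dx": 0.6,"dy": -0.66,"dz": 0,"jaw": -0.95},{"rx": 0,"ry": 0,"rz": -0.36,"dx": 0.7,"dy": -0.77,"dz": 0,"jaw": -0.95},{"rx": 0,"ry": 0,"rz": -0.42,"dx": 0.8,"dy": -0.88,"dz": 0,"jaw": -0.95},{"rx": 0,"ry": 0,"rz": -0.48,"dx": 0.9,"dy": -0.99,"dz": 0,"jaw": -0.95},{"rx": 0,"ry": 0,"rz": -0.55,"dx": 0.9,"dy": -0.99,"dz": 0,"jaw": -0.95},{"rx": 0,"ry": 0,"rz": -0.55,"dx": 0.9,"dy": -0.99,"dz": 0,"jaw": -0.95}]'

```text
t: 18.88
tool_pos: [0.4697, 0.345, 0.1208]
ee_rot: [-2.003, -2.419, 0.005]
ft_force: [0.5, -0.4, -0.2]
opening: 0.0178
grip_force: 12.0
```

```bash
python3 to.py .477 .411 .06 .18
```

```text
pos [0.4697 0.345  0.1208] psi 0.1875 shift [0.423 0.131 0.404] rz 0.004 tilt [-0.0028 -0.0019 -1.    ]
```

Call:
step_arm --steps '[{"rx": 0,"ry": 0,"rz": 0.004,"dx": 0.2,"dy": 0.06,"dz": 0,"jaw": -0.95},{"rx": 0,"ry": 0,"rz": 0.004,"dx": 0.423,"dy": 0.131,"dz": 0.05,"jaw": -0.95},{"rx": 0,"ry": 0,"rz": 0.004,"dx": 0.423,"dy": 0.131,"dz": 0.2,"jaw": -0.95},{"rx": 0,"ry": 0,"rz": 0.004,"dx": 0.423,"dy": 0.131,"dz": 0.4,"jaw": -0.95},{"rx": 0,"ry": 0,"rz": 0.004,"dx": 0.423,"dy": 0.131,"dz": 0.4,"jaw": -0.95},{"rx": 0,"ry": 0,"rz": 0.004,"dx": 0.423,"dy": 0.131,"dz": 0.55,"jaw": -0.95},{"rx": 0,"ry": 0,"rz": 0.004,"dx": 0.423,"dy": 0.131,"dz": 0.65,"jaw": -0.95},{"rx": 0,"ry": 0,"rz": 0.004,"dx": 0.423,"dy": 0.131,"dz": 0.71,"jaw": -0.95},{"rx": 0,"ry": 0,"rz": 0.004,"dx": 0.423,"dy": 0.131,"dz": 0.73,"jaw": -0.95},{"rx": 0,"ry": 0,"rz": 0.004,"dx": 0.423,"dy": 0.131,"dz": 0.73,"jaw": -0.95},{"rx": 0,"ry": 0,"rz": 0.004,"dx": 0.423,"dy": 0.131,"dz": 0.73,"jaw": -0.95}]'

```text
t: 19.8
tool_pos: [0.4791, 0.4106, 0.0149]
ee_rot: [2.023, 2.403, 0.002]
ft_force: [0.0, -0.1, 0.1]
opening: 0.0175
grip_force: 12.0
```

```bash
python3 to.py .477 .411 .0078 .18
```

```text
pos [0.4791 0.4106 0.0149] psi 0.171 shift [ 0.005 -0.013  0.048] rz -0.004 tilt [ 9.e-04  7.e-04 -1.e+00]
```

Lower the last 7 mm, open to 40 mm, rise.

Call:
step_arm --steps '[{"rx": 0,"ry": 0,"rz": 0,"dx": 0.005,"dy": -0.013,"dz": 0.025,"jaw": -0.95},{"rx": 0,"ry": 0,"rz": 0,"dx": 0.005,"dy": -0.013,"dz": 0.046,"jaw": -0.95},{"rx": 0,"ry": 0,"rz": 0,"dx": 0.005,"dy": -0.013,"dz": 0.046,"jaw": -0.95},{"rx": 0,"ry": 0,"rz": 0,"dx": 0.005,"dy": -0.013,"dz": 0.046,"jaw": -0.15},{"rx": 0,"ry": 0,"rz": 0,"dx": 0.005,"dy": -0.013,"dz": 0.046,"jaw": -0.15},{"rx": 0,"ry": 0,"rz": 0,"dx": 0.005,"dy": -0.013,"dz": 0.046,"jaw": -0.15},{"rx": 0,"ry": 0,"rz": 0,"dx": 0.005,"dy": -0.013,"dz": 0.046,"jaw": -0.15},{"rx": 0,"ry": 0,"rz": 0,"dx": 0.005,"dy": -0.013,"dz": -0.1,"jaw": -0.15},{"rx": 0,"ry": 0,"rz": 0,"dx": 0.005,"dy": -0.013,"dz": -0.35,"jaw": -0.15},{"rx": 0,"ry": 0,"rz": 0,"dx": 0.005,"dy": -0.013,"dz": -0.6,"jaw": -0.15},{"rx": 0,"ry": 0,"rz": 0,"dx": 0.005,"dy": -0.013,"dz": -0.85,"jaw": -0.15},{"rx": 0,"ry": 0,"rz": 0,"dx": 0.005,"dy": -0.013,"dz": -1.0,"jaw": -0.15}]'

```text
t: 20.8
tool_pos: [0.4772, 0.4115, 0.1684]
ee_rot: [2.022, 2.403, 0.007]
ft_force: [0.3, 0.6, 0.6]
opening: 0.0398
grip_force: 0.0
```

```bash
python3 to.py .4715 .001 .16 .64
```

```text
pos [0.4772 0.4115 0.1684] psi 0.172 shift [-2.69  -0.506  0.048] rz -0.234 tilt [ 0.0035  0.0027 -1.    ]
```

Call:
step_arm --steps '[{"rx": 0,"ry": 0,"rz": 0,"dx": -0.22,"dy": -0.04,"dz": 0,"jaw": 0.1},{"rx": 0,"ry": 0,"rz": 0,"dx": -0.46,"dy": -0.09,"dz": 0,"jaw": 0.1},{"rx": 0,"ry": 0,"rz": 0,"dx": -0.7,"dy": -0.13,"dz": 0,"jaw": 0.1},{"rx": 0,"ry": 0,"rz": 0,"dx": -0.95,"dy": -0.18,"dz": 0,"jaw": 0.1}]'

```text
t: 21.13
tool_pos: [0.4739, 0.2646, 0.1639]
ee_rot: [2.022, 2.405, 0.0]
ft_force: [-0.3, -0.5, 0.5]
opening: 0.0518
grip_force: 0.0
```

Call:
step_arm --steps '[{"rx": 0,"ry": 0,"rz": 0,"dx": -0.25,"dy": -0.04,"dz": 0,"jaw": 0.1},{"rx": 0,"ry": 0,"rz": 0,"dx": -0.5,"dy": -0.09,"dz": 0,"jaw": 0.1},{"rx": 0,"ry": 0,"rz": 0,"dx": -0.72,"dy": -0.13,"dz": 0,"jaw": 0.1},{"rx": 0,"ry": 0,"rz": 0,"dx": -0.95,"dy": -0.18,"dz": 0,"jaw": 0.1}]'

```text
t: 21.47
tool_pos: [0.4718, 0.1193, 0.1641]
ee_rot: [2.022, 2.404, 0.001]
ft_force: [0.8, -0.5, -0.1]
opening: 0.0516
grip_force: 0.0
```

Call:
step_arm --steps '[{"rx": 0,"ry": 0,"rz": -0.06,"dx": -0.22,"dy": -0.04,"dz": 0,"jaw": 0.1},{"rx": 0,"ry": 0,"rz": -0.12,"dx": -0.45,"dy": -0.08,"dz": 0,"jaw": 0.1},{"rx": 0,"ry": 0,"rz": -0.18,"dx": -0.65,"dy": -0.12,"dz": 0,"jaw": 0.1},{"rx": 0,"ry": 0,"rz": -0.234,"dx": -0.78,"dy": -0.145,"dz": 0,"jaw": 0.1},{"rx": 0,"ry": 0,"rz": -0.234,"dx": -0.78,"dy": -0.145,"dz": 0,"jaw": 0.1},{"rx": 0,"ry": 0,"rz": -0.234,"dx": -0.78,"dy": -0.145,"dz": 0,"jaw": 0.1}]'

```text
t: 21.97
tool_pos: [0.4707, 0.0013, 0.164]
ee_rot: [1.415, 2.805, 0.0]
ft_force: [-0.4, 0.3, 0.4]
opening: 0.0517
grip_force: 0.0
```

```bash
python3 to.py .4715 .001 .003 .64
python3 - <<'E'
from h import *
t=capture("side");b=capture("top")
cv2.imwrite("pics/s4.png",cv2.resize(b["color"][100:250,40:240,::-1],(800,600),interpolation=cv2.INTER_CUBIC))
H=cv2.cvtColor(t["color"],cv2.COLOR_RGB2HSV)
m=((H[...,0]>=5)&(H[...,0]<=20)&(H[...,1]>110))
m=blob(m,np.array((387,299))/1.5625,20);print("orange side",peg(t,m))
E
```

```text
pos [0.4707 0.0013 0.164 ] psi 0.6361 shift [-0.005  0.003  1.073] rz -0.002 tilt [ 2.e-04  1.e-04 -1.e+00]
orange side (array([0.47280052, 0.0136118 ]), np.float64(-0.9160068512852053), np.float64(0.08899712535905868), [np.float64(0.020092411315732618), np.float64(0.029159805527253915)])
```

View pics/s4.png

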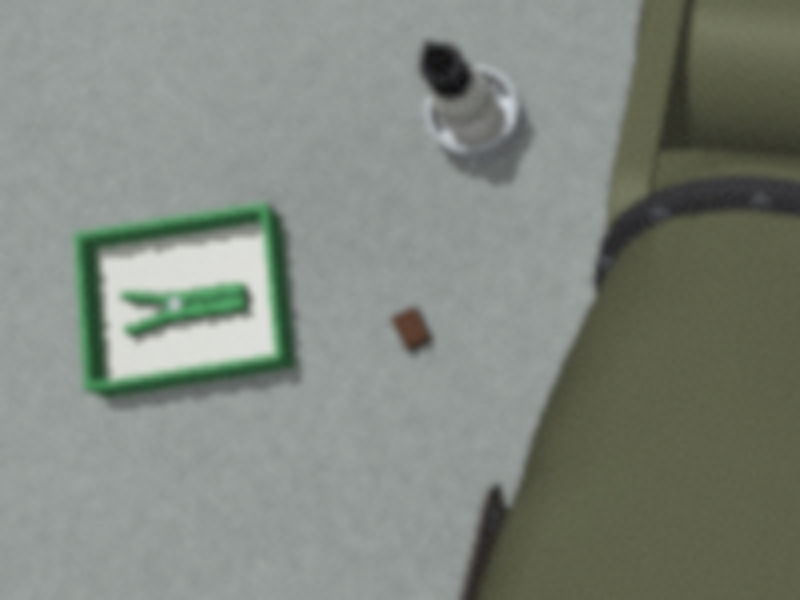

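The green peg lies flat in its tray at (185,305) and the slim bottle is centred in its cup at (470,110). Next is the orange peg.

Call:
step_arm --steps '[{"rx": 0,"ry": 0,"rz": 0,"dx": -0.005,"dy": 0.003,"dz": 0.25,"jaw": 0.1},{"rx": 0,"ry": 0,"rz": 0,"dx": -0.005,"dy": 0.003,"dz": 0.5,"jaw": 0.1},{"rx": 0,"ry": 0,"rz": 0,"dx": -0.005,"dy": 0.003,"dz": 0.72,"jaw": 0.1},{"rx": 0,"ry": 0,"rz": 0,"dx": -0.005,"dy": 0.003,"dz": 0.88,"jaw": 0.1},{"rx": 0,"ry": 0,"rz": 0,"dx": -0.005,"dy": 0.003,"dz": 0.98,"jaw": 0.1},{"rx": 0,"ry": 0,"rz": 0,"dx": -0.005,"dy": 0.003,"dz": 1.0,"jaw": 0.1},{"rx": 0,"ry": 0,"rz": 0,"dx": -0.005,"dy": 0.003,"dz": 1.0,"jaw": 0.1}]'

```text
t: 22.65
tool_pos: [0.4712, 0.0025, 0.0134]
ee_rot: [-1.409, -2.806, 0.001]
ft_force: [-0.0, -0.3, 0.4]
opening: 0.0513
grip_force: 0.0
```

Call:
step_arm --steps '[{"rx": 0,"ry": 0,"rz": 0,"dx": 0,"dy": 0,"dz": 0.03,"jaw": 0.1},{"rx": 0,"ry": 0,"rz": 0,"dx": 0,"dy": 0,"dz": 0.06,"jaw": 0.1},{"rx": 0,"ry": 0,"rz": 0,"dx": 0,"dy": 0,"dz": 0.065,"jaw": 0.1},{"rx": 0,"ry": 0,"rz": 0,"dx": 0,"dy": 0,"dz": 0.065,"jaw": 0.1}]'

```text
t: 22.98
tool_pos: [0.4717, 0.0017, 0.0044]
ee_rot: [1.41, 2.807, 0.0]
ft_force: [0.0, -0.2, 0.1]
opening: 0.0517
grip_force: 0.0
```

Call:
step_arm --steps '[{"rx": 0,"ry": 0,"rz": 0,"dx": 0,"dy": 0,"dz": 0.005,"jaw": -0.95},{"rx": 0,"ry": 0,"rz": 0,"dx": 0,"dy": 0,"dz": 0.005,"jaw": -0.95},{"rx": 0,"ry": 0,"rz": 0,"dx": 0,"dy": 0,"dz": 0.005,"jaw": -0.95},{"rx": 0,"ry": 0,"rz": 0,"dx": 0,"dy": 0,"dz": 0.005,"jaw": -0.95},{"rx": 0,"ry": 0,"rz": 0,"dx": 0,"dy": 0,"dz": 0.005,"jaw": -0.95},{"rx": 0,"ry": 0,"rz": 0,"dx": 0,"dy": 0,"dz": 0.005,"jaw": -0.95},{"rx": 0,"ry": 0,"rz": 0,"dx": 0,"dy": 0,"dz": 0.005,"jaw": -0.95},{"rx": 0,"ry": 0,"rz": 0,"dx": 0,"dy": 0,"dz": 0.005,"jaw": -0.95},{"rx": 0,"ry": 0,"rz": 0,"dx": 0,"dy": 0,"dz": 0.005,"jaw": -0.95}]'

```text
t: 23.73
tool_pos: [0.4716, 0.0016, 0.0035]
ee_rot: [1.41, 2.807, -0.0]
ft_force: [0.2, -0.0, 0.8]
opening: 0.0179
grip_force: 12.0
```

Call:
step_arm --steps '[{"rx": 0,"ry": 0,"rz": 0,"dx": 0,"dy": 0,"dz": -0.1,"jaw": -0.95},{"rx": 0,"ry": 0,"rz": 0,"dx": 0,"dy": 0,"dz": -0.3,"jaw": -0.95},{"rx": 0,"ry": 0,"rz": 0,"dx": 0,"dy": 0,"dz": -0.5,"jaw": -0.95},{"rx": 0,"ry": 0,"rz": 0,"dx": 0,"dy": 0,"dz": -0.6,"jaw": -0.95},{"rx": 0,"ry": 0,"rz": 0,"dx": 0,"dy": 0,"dz": -0.6,"jaw": -0.95},{"rx": 0,"ry": 0,"rz": 0,"dx": 0,"dy": 0,"dz": -0.6,"jaw": -0.95}]'

```text
t: 24.23
tool_pos: [0.4716, 0.0016, 0.0935]
ee_rot: [1.409, 2.807, 0.001]
ft_force: [-0.2, -0.0, 0.1]
opening: 0.018
grip_force: 12.0
```

```bash
python3 to.py .639 .009 .095 .135
```

```text
pos [0.4716 0.0016 0.0935] psi 0.64 shift [-0.627  0.924 -0.009] rz 0.252 tilt [ 1.1e-03 -1.0e-04 -1.0e+00]
```

Call:
step_arm --steps '[{"rx": 0,"ry": 0,"rz": 0.05,"dx": -0.1,"dy": 0.14,"dz": 0,"jaw": -0.95},{"rx": 0,"ry": 0,"rz": 0.11,"dx": -0.24,"dy": 0.35,"dz": 0,"jaw": -0.95},{"rx": 0,"ry": 0,"rz": 0.17,"dx": -0.38,"dy": 0.56,"dz": 0,"jaw": -0.95},{"rx": 0,"ry": 0,"rz": 0.22,"dx": -0.52,"dy": 0.77,"dz": 0,"jaw": -0.95},{"rx": 0,"ry": 0,"rz": 0.252,"dx": -0.627,"dy": 0.924,"dz": 0,"jaw": -0.95},{"rx": 0,"ry": 0,"rz": 0.252,"dx": -0.627,"dy": 0.924,"dz": 0,"jaw": -0.95},{"rx": 0,"ry": 0,"rz": 0.252,"dx": -0.627,"dy": 0.924,"dz": 0.1,"jaw": -0.95},{"rx": 0,"ry": 0,"rz": 0.252,"dx": -0.627,"dy": 0.924,"dz": 0.28,"jaw": -0.95},{"rx": 0,"ry": 0,"rz": 0.252,"dx": -0.627,"dy": 0.924,"dz": 0.42,"jaw": -0.95},{"rx": 0,"ry": 0,"rz": 0.252,"dx": -0.627,"dy": 0.924,"dz": 0.5,"jaw": -0.95},{"rx": 0,"ry": 0,"rz": 0.252,"dx": -0.627,"dy": 0.924,"dz": 0.53,"jaw": -0.95},{"rx": 0,"ry": 0,"rz": 0.252,"dx": -0.627,"dy": 0.924,"dz": 0.53,"jaw": -0.95}]'

```text
t: 25.23
tool_pos: [0.638, 0.009, 0.0125]
ee_rot: [-2.064, -2.366, 0.002]
ft_force: [-0.4, -0.4, 0.2]
opening: 0.0177
grip_force: 12.0
```

```bash
python3 to.py .639 .009 .0078 .135
```

```text
pos [0.638  0.009  0.0125] psi 0.1363 shift [-0.001  0.007  0.031] rz 0.001 tilt [-2.4e-03  1.0e-04 -1.0e+00]
```

Call:
step_arm --steps '[{"rx": 0,"ry": 0,"rz": 0,"dx": 0,"dy": 0.005,"dz": 0.02,"jaw": -0.95},{"rx": 0,"ry": 0,"rz": 0,"dx": 0,"dy": 0.005,"dz": 0.03,"jaw": -0.95},{"rx": 0,"ry": 0,"rz": 0,"dx": 0,"dy": 0.005,"dz": 0.03,"jaw": -0.95},{"rx": 0,"ry": 0,"rz": 0,"dx": 0,"dy": 0.005,"dz": 0.03,"jaw": -0.15},{"rx": 0,"ry": 0,"rz": 0,"dx": 0,"dy": 0.005,"dz": 0.03,"jaw": -0.15},{"rx": 0,"ry": 0,"rz": 0,"dx": 0,"dy": 0.005,"dz": 0.03,"jaw": -0.15},{"rx": 0,"ry": 0,"rz": 0,"dx": 0,"dy": 0.005,"dz": 0.03,"jaw": -0.15},{"rx": 0,"ry": 0,"rz": 0,"dx": 0,"dy": 0.005,"dz": -0.1,"jaw": -0.15},{"rx": 0,"ry": 0,"rz": 0,"dx": 0,"dy": 0.005,"dz": -0.35,"jaw": -0.15},{"rx": 0,"ry": 0,"rz": 0,"dx": 0,"dy": 0.005,"dz": -0.6,"jaw": -0.15},{"rx": 0,"ry": 0,"rz": 0,"dx": 0,"dy": 0.005,"dz": -0.85,"jaw": -0.15},{"rx": 0,"ry": 0,"rz": 0,"dx": 0,"dy": 0.005,"dz": -1.0,"jaw": -0.15}]'

```text
t: 26.23
tool_pos: [0.6404, 0.009, 0.1685]
ee_rot: [2.063, 2.365, 0.005]
ft_force: [-0.2, 0.3, 1.0]
opening: 0.04
grip_force: 0.0
```

```bash
python3 to.py .358 -.317 .16 1.1
```

```text
pos [0.6404 0.009  0.1685] psi 0.136 shift [-1.898 -2.16   0.049] rz -0.482 tilt [ 4.6e-03 -2.0e-04 -1.0e+00]
```

Call:
step_arm --steps '[{"rx": 0,"ry": 0,"rz": 0,"dx": -0.14,"dy": -0.16,"dz": 0,"jaw": 0.1},{"rx": 0,"ry": 0,"rz": 0,"dx": -0.3,"dy": -0.34,"dz": 0,"jaw": 0.1},{"rx": 0,"ry": 0,"rz": 0,"dx": -0.47,"dy": -0.53,"dz": 0,"jaw": 0.1},{"rx": 0,"ry": 0,"rz": 0,"dx": -0.63,"dy": -0.72,"dz": 0,"jaw": 0.1}]'

```text
t: 26.57
tool_pos: [0.5441, -0.1001, 0.164]
ee_rot: [2.064, 2.368, 0.0]
ft_force: [1.3, -0.6, 0.6]
opening: 0.0516
grip_force: 0.0
```

Call:
step_arm --steps '[{"rx": 0,"ry": 0,"rz": 0,"dx": -0.16,"dy": -0.18,"dz": 0,"jaw": 0.1},{"rx": 0,"ry": 0,"rz": 0,"dx": -0.32,"dy": -0.36,"dz": 0,"jaw": 0.1},{"rx": 0,"ry": 0,"rz": 0,"dx": -0.48,"dy": -0.54,"dz": 0,"jaw": 0.1},{"rx": 0,"ry": 0,"rz": 0,"dx": -0.63,"dy": -0.72,"dz": 0,"jaw": 0.1}]'

```text
t: 26.9
tool_pos: [0.4499, -0.2086, 0.1642]
ee_rot: [2.065, 2.367, 0.0]
ft_force: [0.9, -0.1, 0.6]
opening: 0.0519
grip_force: 0.0
```

Call:
step_arm --steps '[{"rx": 0,"ry": 0,"rz": -0.06,"dx": -0.16,"dy": -0.18,"dz": 0,"jaw": 0.1},{"rx": 0,"ry": 0,"rz": -0.12,"dx": -0.32,"dy": -0.36,"dz": 0,"jaw": 0.1},{"rx": 0,"ry": 0,"rz": -0.18,"dx": -0.48,"dy": -0.54,"dz": 0,"jaw": 0.1},{"rx": 0,"ry": 0,"rz": -0.24,"dx": -0.635,"dy": -0.72,"dz": 0,"jaw": 0.1},{"rx": 0,"ry": 0,"rz": -0.3,"dx": -0.635,"dy": -0.72,"dz": 0,"jaw": 0.1},{"rx": 0,"ry": 0,"rz": -0.36,"dx": -0.635,"dy": -0.72,"dz": 0,"jaw": 0.1},{"rx": 0,"ry": 0,"rz": -0.42,"dx": -0.635,"dy": -0.72,"dz": 0,"jaw": 0.1},{"rx": 0,"ry": 0,"rz": -0.482,"dx": -0.635,"dy": -0.72,"dz": 0,"jaw": 0.1},{"rx": 0,"ry": 0,"rz": -0.482,"dx": -0.635,"dy": -0.72,"dz": 0,"jaw": 0.1},{"rx": 0,"ry": 0,"rz": -0.482,"dx": -0.635,"dy": -0.72,"dz": 0,"jaw": 0.1}]'

```text
t: 27.73
tool_pos: [0.3572, -0.3165, 0.1641]
ee_rot: [0.736, 3.054, -0.0]
ft_force: [1.0, 0.2, -0.2]
opening: 0.0521
grip_force: 0.0
```

```bash
python3 to.py .358 -.317 .003 1.1
```

```text
pos [ 0.3572 -0.3165  0.1641] psi 1.0977 shift [-0.006 -0.     1.074] rz -0.001 tilt [ 2.e-04 -2.e-04 -1.e+00]
```

Call:
step_arm --steps '[{"rx": 0,"ry": 0,"rz": 0,"dx": -0.005,"dy": 0,"dz": 0.25,"jaw": 0.1},{"rx": 0,"ry": 0,"rz": 0,"dx": -0.005,"dy": 0,"dz": 0.5,"jaw": 0.1},{"rx": 0,"ry": 0,"rz": 0,"dx": -0.005,"dy": 0,"dz": 0.72,"jaw": 0.1},{"rx": 0,"ry": 0,"rz": 0,"dx": -0.005,"dy": 0,"dz": 0.88,"jaw": 0.1},{"rx": 0,"ry": 0,"rz": 0,"dx": -0.005,"dy": 0,"dz": 0.98,"jaw": 0.1},{"rx": 0,"ry": 0,"rz": 0,"dx": -0.005,"dy": 0,"dz": 1.0,"jaw": 0.1},{"rx": 0,"ry": 0,"rz": 0,"dx": -0.005,"dy": 0,"dz": 1.0,"jaw": 0.1}]'

```text
t: 28.32
tool_pos: [0.3576, -0.3166, 0.0135]
ee_rot: [-0.736, -3.053, -0.001]
ft_force: [0.1, -0.3, 0.2]
opening: 0.0518
grip_force: 0.0
```

Call:
step_arm --steps '[{"rx": 0,"ry": 0,"rz": 0,"dx": 0,"dy": 0,"dz": 0.03,"jaw": 0.1},{"rx": 0,"ry": 0,"rz": 0,"dx": 0,"dy": 0,"dz": 0.06,"jaw": 0.1},{"rx": 0,"ry": 0,"rz": 0,"dx": 0,"dy": 0,"dz": 0.068,"jaw": 0.1},{"rx": 0,"ry": 0,"rz": 0,"dx": 0,"dy": 0,"dz": 0.068,"jaw": 0.1}]'

```text
t: 28.65
tool_pos: [0.3579, -0.3169, 0.0039]
ee_rot: [0.733, 3.055, -0.0]
ft_force: [-0.1, 0.1, -1.4]
opening: 0.0516
grip_force: 0.0
```

Call:
step_arm --steps '[{"rx": 0,"ry": 0,"rz": 0,"dx": 0,"dy": 0,"dz": 0,"jaw": -0.95},{"rx": 0,"ry": 0,"rz": 0,"dx": 0,"dy": 0,"dz": 0,"jaw": -0.95},{"rx": 0,"ry": 0,"rz": 0,"dx": 0,"dy": 0,"dz": 0,"jaw": -0.95},{"rx": 0,"ry": 0,"rz": 0,"dx": 0,"dy": 0,"dz": 0,"jaw": -0.95},{"rx": 0,"ry": 0,"rz": 0,"dx": 0,"dy": 0,"dz": 0,"jaw": -0.95},{"rx": 0,"ry": 0,"rz": 0,"dx": 0,"dy": 0,"dz": 0,"jaw": -0.95},{"rx": 0,"ry": 0,"rz": 0,"dx": 0,"dy": 0,"dz": 0,"jaw": -0.95},{"rx": 0,"ry": 0,"rz": 0,"dx": 0,"dy": 0,"dz": 0,"jaw": -0.95},{"rx": 0,"ry": 0,"rz": 0,"dx": 0,"dy": 0,"dz": 0,"jaw": -0.95}]'

```text
t: 29.4
tool_pos: [0.3578, -0.3168, 0.0038]
ee_rot: [0.733, 3.055, -0.0]
ft_force: [-0.2, 0.5, 0.9]
opening: 0.0181
grip_force: 12.0
```

Call:
step_arm --steps '[{"rx": 0,"ry": 0,"rz": 0,"dx": 0,"dy": 0,"dz": -0.1,"jaw": -0.95},{"rx": 0,"ry": 0,"rz": 0,"dx": 0,"dy": 0,"dz": -0.3,"jaw": -0.95},{"rx": 0,"ry": 0,"rz": 0,"dx": 0,"dy": 0,"dz": -0.5,"jaw": -0.95},{"rx": 0,"ry": 0,"rz": 0,"dx": 0,"dy": 0,"dz": -0.6,"jaw": -0.95},{"rx": 0,"ry": 0,"rz": 0,"dx": 0,"dy": 0,"dz": -0.6,"jaw": -0.95},{"rx": 0,"ry": 0,"rz": 0,"dx": 0,"dy": 0,"dz": -0.6,"jaw": -0.95}]'

```text
t: 29.9
tool_pos: [0.3579, -0.3169, 0.0938]
ee_rot: [0.732, 3.054, -0.001]
ft_force: [-0.5, 0.4, -0.0]
opening: 0.0178
grip_force: 12.0
```

```bash
python3 to.py .4895 -.3955 .095 -.16
```

```text
pos [ 0.3579 -0.3169  0.0938] psi 1.1 shift [-1.02  -0.069 -0.007] rz 0.63 tilt [ 7.e-04 -8.e-04 -1.e+00]
```

Call:
step_arm --steps '[{"rx": 0,"ry": 0,"rz": 0.06,"dx": -0.1,"dy": -0.01,"dz": 0,"jaw": -0.95},{"rx": 0,"ry": 0,"rz": 0.12,"dx": -0.25,"dy": -0.02,"dz": 0,"jaw": -0.95},{"rx": 0,"ry": 0,"rz": 0.18,"dx": -0.4,"dy": -0.03,"dz": 0,"jaw": -0.95},{"rx": 0,"ry": 0,"rz": 0.24,"dx": -0.55,"dy": -0.04,"dz": 0,"jaw": -0.95},{"rx": 0,"ry": 0,"rz": 0.3,"dx": -0.7,"dy": -0.05,"dz": 0,"jaw": -0.95},{"rx": 0,"ry": 0,"rz": 0.36,"dx": -0.85,"dy": -0.06,"dz": 0,"jaw": -0.95},{"rx": 0,"ry": 0,"rz": 0.42,"dx": -1.0,"dy": -0.069,"dz": 0,"jaw": -0.95},{"rx": 0,"ry": 0,"rz": 0.48,"dx": -1.0,"dy": -0.069,"dz": 0,"jaw": -0.95},{"rx": 0,"ry": 0,"rz": 0.54,"dx": -1.0,"dy": -0.069,"dz": 0,"jaw": -0.95},{"rx": 0,"ry": 0,"rz": 0.6,"dx": -1.0,"dy": -0.069,"dz": 0,"jaw": -0.95},{"rx": 0,"ry": 0,"rz": 0.63,"dx": -1.0,"dy": -0.069,"dz": 0,"jaw": -0.95},{"rx": 0,"ry": 0,"rz": 0.63,"dx": -1.0,"dy": -0.069,"dz": 0,"jaw": -0.95}]'

```text
t: 30.9
tool_pos: [0.4863, -0.3936, 0.0915]
ee_rot: [-2.393, -2.031, 0.001]
ft_force: [0.4, 0.0, -0.2]
opening: 0.0175
grip_force: 12.0
```

```bash
python3 to.py .4895 -.3955 .0083 -.16
```

```text
pos [ 0.4863 -0.3936  0.0915] psi -0.1629 shift [-0.01   0.025  0.555] rz -0.001 tilt [-0.0022  0.002  -1.    ]
```

Call:
step_arm --steps '[{"rx": 0,"ry": 0,"rz": 0,"dx": -0.01,"dy": 0.025,"dz": 0.15,"jaw": -0.95},{"rx": 0,"ry": 0,"rz": 0,"dx": -0.01,"dy": 0.025,"dz": 0.32,"jaw": -0.95},{"rx": 0,"ry": 0,"rz": 0,"dx": -0.01,"dy": 0.025,"dz": 0.44,"jaw": -0.95},{"rx": 0,"ry": 0,"rz": 0,"dx": -0.01,"dy": 0.025,"dz": 0.5,"jaw": -0.95},{"rx": 0,"ry": 0,"rz": 0,"dx": -0.01,"dy": 0.025,"dz": 0.53,"jaw": -0.95},{"rx": 0,"ry": 0,"rz": 0,"dx": -0.01,"dy": 0.025,"dz": 0.53,"jaw": -0.95},{"rx": 0,"ry": 0,"rz": 0,"dx": -0.01,"dy": 0.025,"dz": 0.53,"jaw": -0.95}]'

```text
t: 31.48
tool_pos: [0.4905, -0.3964, 0.0148]
ee_rot: [2.391, 2.037, 0.0]
ft_force: [-0.6, -0.6, -0.1]
opening: 0.0181
grip_force: 12.0
```

```bash
python3 to.py .4895 -.3955 .008 -.16
```

```text
pos [ 0.4905 -0.3964  0.0148] psi -0.1593 shift [ 0.005 -0.008  0.046] rz 0.0 tilt [ 6.e-04 -5.e-04 -1.e+00]
```

Call:
step_arm --steps '[{"rx": 0,"ry": 0,"rz": 0,"dx": 0.005,"dy": -0.008,"dz": 0.025,"jaw": -0.95},{"rx": 0,"ry": 0,"rz": 0,"dx": 0.005,"dy": -0.008,"dz": 0.045,"jaw": -0.95},{"rx": 0,"ry": 0,"rz": 0,"dx": 0.005,"dy": -0.008,"dz": 0.045,"jaw": -0.95},{"rx": 0,"ry": 0,"rz": 0,"dx": 0.005,"dy": -0.008,"dz": 0.045,"jaw": -0.15},{"rx": 0,"ry": 0,"rz": 0,"dx": 0.005,"dy": -0.008,"dz": 0.045,"jaw": -0.15},{"rx": 0,"ry": 0,"rz": 0,"dx": 0.005,"dy": -0.008,"dz": 0.045,"jaw": -0.15},{"rx": 0,"ry": 0,"rz": 0,"dx": 0.005,"dy": -0.008,"dz": 0.045,"jaw": -0.15},{"rx": 0,"ry": 0,"rz": 0,"dx": 0.005,"dy": -0.008,"dz": -0.1,"jaw": -0.15},{"rx": 0,"ry": 0,"rz": 0,"dx": 0.005,"dy": -0.008,"dz": -0.35,"jaw": -0.15},{"rx": 0,"ry": 0,"rz": 0,"dx": 0.005,"dy": -0.008,"dz": -0.6,"jaw": -0.15},{"rx": 0,"ry": 0,"rz": 0,"dx": 0.005,"dy": -0.008,"dz": -0.85,"jaw": -0.15},{"rx": 0,"ry": 0,"rz": 0,"dx": 0.005,"dy": -0.008,"dz": -1.0,"jaw": -0.15}]'

```text
t: 32.48
tool_pos: [0.4898, -0.3958, 0.1687]
ee_rot: [2.389, 2.034, 0.001]
ft_force: [-0.6, -0.4, -0.1]
opening: 0.0402
grip_force: 0.0
```

Call:
step_arm --steps '[{"rx": 0,"ry": 0,"rz": 0,"dx": -0.2,"dy": -0.2,"dz": 0,"jaw": -0.15},{"rx": 0,"ry": 0,"rz": 0,"dx": -0.3,"dy": -0.4,"dz": 0,"jaw": -0.15},{"rx": 0,"ry": 0,"rz": 0,"dx": -0.3,"dy": -0.65,"dz": 0,"jaw": -0.15},{"rx": 0,"ry": 0,"rz": 0,"dx": -0.3,"dy": -0.85,"dz": 0,"jaw": -0.15},{"rx": 0,"ry": 0,"rz": 0,"dx": -0.3,"dy": -0.95,"dz": 0,"jaw": -0.15},{"rx": 0,"ry": 0,"rz": 0,"dx": -0.3,"dy": -0.95,"dz": 0,"jaw": -0.15}]'

```text
t: 32.98
tool_pos: [0.3391, -0.4169, 0.1647]
ee_rot: [2.394, 2.034, -0.0]
ft_force: [0.1, 0.2, -0.0]
opening: 0.0396
grip_force: 0.0
```

Run:
```python
from h import *
t=capture("top");s=capture("side")
cv2.imwrite("pics/t5.png",cv2.resize(t["color"][:,:,::-1],(800,600),interpolation=cv2.INTER_CUBIC))
cv2.imwrite("pics/s5.png",cv2.resize(s["color"][100:250,130:330,::-1],(800,600),interpolation=cv2.INTER_CUBIC))
W=cloud(s)
for n,x,y in(("wide",.5985,-.2036),("slim",.608,.232)):
    q=W[(np.abs(W[...,0]-x)<.05)&(np.abs(W[...,1]-y)<.05)&(W[...,2]>.05)]
    print(n,"ztop",q[:,2].max(),[q[(q[:,2]>a)&(q[:,2]<a+.012)].mean(0).round(4).tolist() for a in(.08,.095,.12)])
```

```text
wide ztop 0.1324573067247824 [[0.5974, -0.1919, 0.0864], [0.5976, -0.1945, 0.1022], [0.5995, -0.2004, 0.1259]]
slim ztop 0.13237028555952665 [[0.6046, 0.2432, 0.0859], [0.6068, 0.242, 0.1023], [0.6081, 0.2362, 0.1263]]
```

View pics/t5.png

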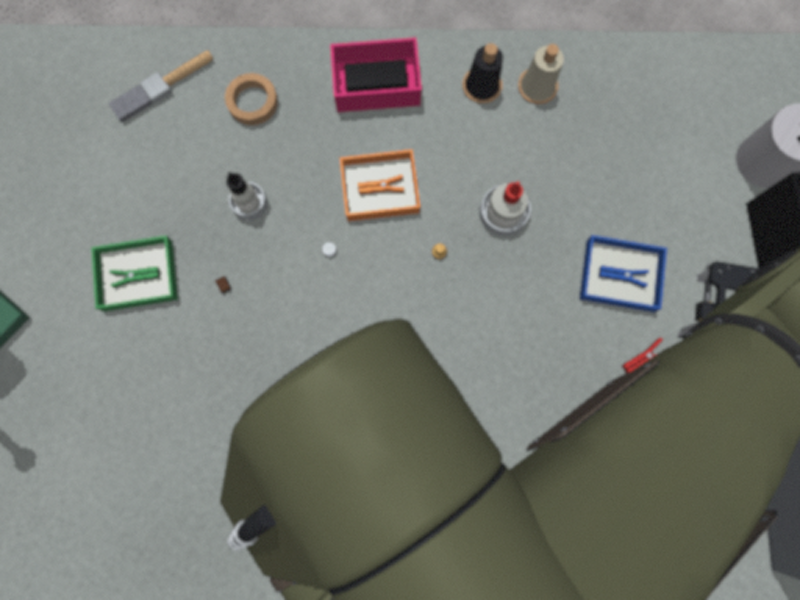

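View pics/s5.png

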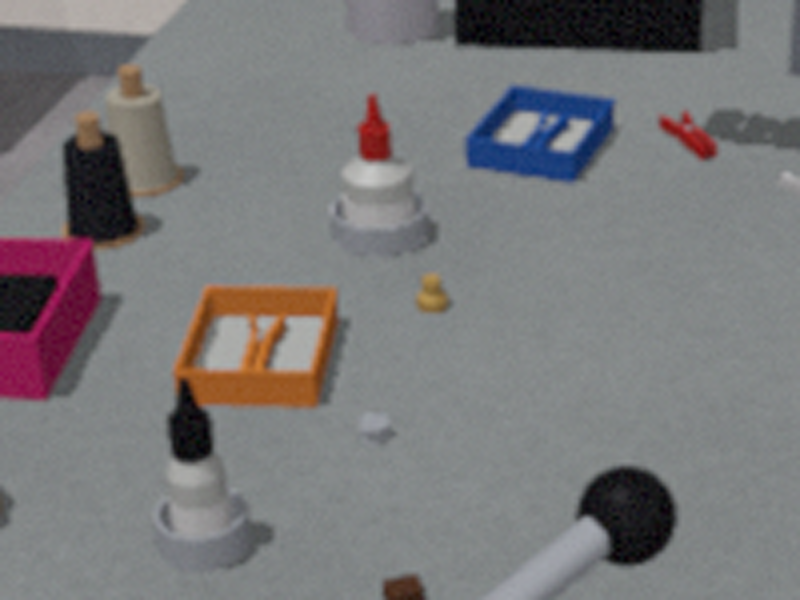

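All three pegs lie in their trays at (135,275), (381,186) and (624,275). Both bottles stand upright in their cups, with tops at 0.132 m, as expected when seated. The gripper is clear and the wrist force is about zero.

```bash
python3 -c "
from bench import finish_job
print(finish_job())"
```

```text
the job is handed in; nothing more can be done
None
```

I handed the job in at about 33 s: all three pegs lie in the trays of their own colour and both bottles stand upright in their own cups, as the last pictures show; no verdict was returned.

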